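# Make up a centrifuge counterweight on the spring scale

## Robot

A 7-joint arm with a two-finger parallel gripper is mounted at the origin on the work surface. World frame = base frame: x ahead of the robot, y to its left, z up, the work surface at z = 0. Lengths are in mm, angles in rad, forces in N, time in s.
With the tool pointing down it reaches from about 400 to 900 mm from the base axis. Payload 5.5 kg.
Tool frame: the origin (TCP) lies midway between the tips of the shut fingers; the grasp point (between the pads) lies 19 mm behind it; y points along the fingers, x is the direction in which the jaws open and shut, and the axes are right-handed (so a half turn about y gives the same grasp; the last joint's range is limited). The gripper opens to 85 mm and grips with 20 to 120 N. Pads are 22 mm wide; open, the fingers measure 114 mm over their backs; the gripper's body (76 mm by 85 mm) begins 54 mm behind the grasp point. The pads swing forward as they close: fully open they stand 13 mm farther back than shut.
Start: joints at [-1.086, 0.501, -0.427, 1.55, 0.221, 1.138, -0.21], TCP at [142.952, 634.086, 231.31] pointing down, gripper open.
Joint ranges: [-2.88, 2.88], [-0.31, 2.03], [-1.54, 1.56], [0.2, 2.42], [-1.41, 4.55], [0.19, 2.02], [-2.57, 2.57]. Speed limits (rad/s): [2.57, 2.57, 3.14, 3.14, 3.14, 3.14, 3.14].

## Interface

Orientations are given as a 3x3 rotation matrix whose columns are the frame's x, y, z axes.
In Python, from rig import get_obs, read_camera, robot gives the robot as it stands.
- The arm moves only by the shell command python3 -m creep 'ROWS' [FORCE]. ROWS is JSON, a list of rows, each a list of 3 entries, a list of its own where there are three numbers: the shift along the tool's x, y, z in m, then the turn about the tool's y in rad, then the finger opening in m, from 0 to 0.0854. A call has 1 to 12 rows; each row is the pose to reach, as a shift and turn from the pose measured when the call began, along the tool's axes at that moment; what a row does not reach only later rows make up. A row lasts 1/8 s, in which the tool goes at most 62.5 mm and 10.7 degrees, less where a joint would pass 70% of its speed; a pose out of reach is approached as far as the arm can. A call with a gripper value outside its range is refused whole. The fingers move at their own pace and stop on an object; FORCE is the grip in N (left out, the last holds). Time passes only in rows, so rows that repeat a pose let the fingers close. It gives the time, the measured TCP pose, the force and the opening at its end, in the units of the state.
- get_obs(): the state, without advancing time (a new reading comes with each control period).
- read_camera(name): name is "side" or "top"; returns a dict with "frame" (420x560x3 uint8, red, green, blue), "range_z" (420x560 float32, mm along the optical axis (not along the pixel's ray), 0 where there is no reading), "intrinsics" (3x3 intrinsics, pixels), "R" (3x3) and "t" (3): a world point X has camera coordinates R X + t. Camera axes: x right, y down, z forward; pixel columns grow to the right and rows downward; lengths in mm; the calibration is good to about 2 mm. A picture is of the moment at which its call begins.
- robot.job_done(): hands the job in, once; it reports no verdict.
The state is a dict: "time_s": time; "joint_pos": joint angles; "joint_velocities": joint speeds; "joint_torque": joint torques, N m; "ee_pos": TCP position; "tool_rot": TCP orientation; "force": force on the tool from outside, world axes, zero at the start; "ft_torque": the same for the moment, N m; "finger_gap": opening from 0.0 (shut) to 1.0 (fully open).
Only numpy, scipy, OpenCV 4.12 (cv2) and the standard library are available. Lean on these libraries where they do the work, as an engineer would, in place of code of your own. Each camera call takes 0.05 s, during which the arm holds its last target.

## Task

Make up the counterweight for the next centrifuge run on the spring scale, whose green marker is already set to the weight of the sample bucket: take off the small red ring left on the pan's post, then thread ring weights down the post, each fully home and a wider ring never above a narrower one, until the pan's red pointer comes to rest within the green band. The post holds at most three rings; lower each one all the way, never let it drop onto the pan, and do not shift the marker. Finish by putting every ring you have not used flat in the steel tray, side by side, and leave the brushes, slide box and jar alone.

Things in the scene. Friction and masses are not known exactly. Their poses are not given: they have to be found in the camera images.
- ring_l1: large blue ring weight, coated steel, outside diameter 70 mm, bore 24 mm, 16 mm thick, 390 g exactly; on the scale it sinks the pan 21 mm. Origin: centre of its underside, z up through the bore. At the start it lies on the bench to the robot's right, or is absent (None).
- ring_l2: large blue ring weight, coated steel, outside diameter 70 mm, bore 24 mm, 16 mm thick, 390 g exactly; on the scale it sinks the pan 21 mm. Origin: centre of its underside, z up through the bore. At the start it lies on the bench to the robot's right, or is absent (None).
- ring_m1: middle yellow ring weight, coated steel, outside diameter 60 mm, bore 24 mm, 16 mm thick, 260 g exactly; on the scale it sinks the pan 14 mm. Origin: centre of its underside, z up through the bore. At the start it lies on the bench to the robot's right, or is absent (None).
- ring_m2: middle yellow ring weight, coated steel, outside diameter 60 mm, bore 24 mm, 16 mm thick, 260 g exactly; on the scale it sinks the pan 14 mm. Origin: centre of its underside, z up through the bore. At the start it lies on the bench to the robot's right, or is absent (None).
- ring_s1: small red ring weight, coated steel, outside diameter 50 mm, bore 24 mm, 16 mm thick, 130 g exactly; on the scale it sinks the pan 7 mm. Origin: centre of its underside, z up through the bore. Always there; at the start it is on the post of the scale.
- ring_s2: small red ring weight, coated steel, outside diameter 50 mm, bore 24 mm, 16 mm thick, 130 g exactly; on the scale it sinks the pan 7 mm. Origin: centre of its underside, z up through the bore. At the start it lies on the bench to the robot's right, or is absent (None).
- scale: spring scale, fixed to the bench: white housing 150 x 150 mm, 62 mm high, with an upright graduated column (34 mm wide, 146 mm high, 90 mm from the housing's centre on its +y side, graduations 7 mm apart on its +x face). Origin: centre of the housing's underside, straight below the post.
- pan_top (a point): centre of the upper face of the round steel pan (108 mm across, 6 mm thick), at the foot of its upright post. The post is 18 mm in diameter and 58 mm high, its top 8 mm tapered to 8 mm: room for three rings. Unloaded the pan face is 136 mm above the bench; it rides straight down on a spring of about 182 N/m (7 mm for 130 g), with damping, and can go down 70 mm. The pointer moves with it.
- pointer (a point): middle of the thin red pointer that reaches from the pan to the front of the column, 3 mm below the pan's upper face, 100 mm from the post on the scale's +y side; it moves up and down with the pan.
- mark (a point): centre height of the green band of the set marker, a flag 26 mm wide that sticks out from the edge of the column just beyond the tip of the pointer; the band is 9 mm tall (4.5 mm above and below this point). It is pre-set at the height the pointer must come down to, between 32 and 52 mm below the pointer's unloaded place, and grips its column stiffly.
- pan (a joint): how far the pan has sunk from its unloaded place, m, 0 to 0.07.
- tray: flat stainless instrument tray, fixed to the bench to the robot's left, outside 238 (x) x 174 (y) mm, walls 4 mm thick and 22 mm high, floor 4 mm thick. Origin: centre of its underside.
- brush_beaker: clear beaker with brushes, 68 mm across, beaker 85 mm and brushes 190 mm high; not to be disturbed. Origin: centre of its underside.
- slide_box: blue and white box of microscope slides, 82 x 112 mm, 41 mm high; not to be disturbed. Origin: centre of its underside.
- reagent_jar: squat amber jar with a blue cap, 68 mm across, 62 mm high; not to be disturbed. Origin: centre of its underside.

How it is judged:
By the outcome, as a careful person would: the job done as asked, in the order asked, and still so for the second after the job is handed in, with the robot touching nothing.
Of ring_l1, ring_l2, ring_m1, ring_m2, ring_s2 only 4 to 5 are there at a start; the rules pass over those that are not, and their reading is None.
At some moment in a run one of ring_l1, ring_l2, ring_m1, ring_m2, ring_s2 may be knocked a few centimetres aside while the robot is not near it.
It also fails if it takes over 210 s, if anything falls off the work surface, if the arm or the gripper's body presses on something with over 40 N, if the wrist force passes 120 N, or if a joint passes its speed limit or range.

## Working session

There is one attempt and no reset: what is moved stays moved. The work goes in short steps, Python scripts to look and compute and a shell command to move; the robot and the scene stay as the last step left them, time stands still between calls to the robot, and variables do not carry over. Pictures are saved under pics/ and viewed, and the job is handed in when it is done.

```bash
ls; mkdir -p pics; python3 - <<'E'
from rig import get_obs, read_camera
import cv2,numpy as np
o=get_obs();print(o)
for n in("side","top"):
    c=read_camera(n);cv2.imwrite(f"pics/{n}0.png",c["frame"][:,:,::-1]);print(n,c["intrinsics"],c["R"],c["t"])
E
```

```text
pics
{'time_s': 0.0, 'joint_pos': array([-1.08578331,  0.50184119, -0.42677658,  1.55142882,  0.22082059,
        1.13831794, -0.2102739 ]), 'joint_velocities': array([-0.00266773, -0.00083539,  0.00013537,  0.00058114, -0.00171017,
        0.00017111,  0.00129624]), 'joint_torque': array([ 6.13747125e-04, -5.69520056e+01, -5.81622228e+00, -2.80932498e+01,
        1.05914078e-02,  1.17586489e-02,  8.81038943e-06]), 'ee_pos': array([142.90855777, 633.39192325, 230.27105448]), 'tool_rot': array([[ 2.19927335e-01, -4.62798780e-04, -9.75516147e-01],
       [ 9.75514337e-01, -1.87983277e-03,  2.19927819e-01],
       [-1.93558954e-03, -9.99998126e-01,  3.80402346e-05]]), 'force': array([0.72293183, 0.12331731, 0.15059091]), 'ft_torque': array([ 0.04514715,  0.03766534, -0.02013135]), 'finger_gap': 1.000301416175757}
side [[390.87751554   0.         274.98589893]
 [  0.         390.87751554 210.80745714]
 [  0.           0.           1.        ]] [[ 0.9463085  -0.32262651  0.02030656]
 [-0.17081092 -0.55236693 -0.81591324]
 [ 0.27445191  0.76863705 -0.57781765]] [-592.8432073   156.50992316  899.62959584]
top [[470.09131817   0.         285.76278054]
 [  0.         470.09131817 211.02884282]
 [  0.           0.           1.        ]] [[-0.00860497 -0.99976179  0.02005771]
 [-0.99466625  0.00649586 -0.10294102]
 [ 0.10278621 -0.02083653 -0.99448521]] [ -42.08257167  618.12328206 1059.12096371]
```

View pics/side0.png

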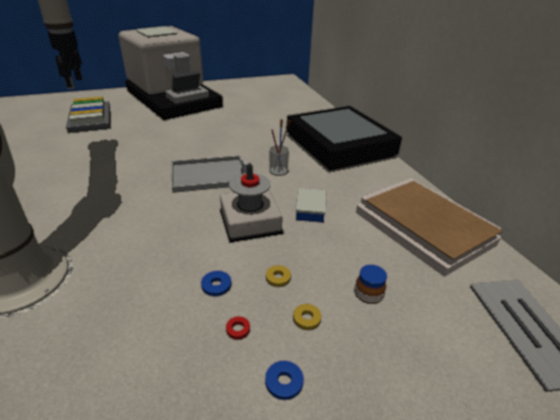

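View pics/top0.png

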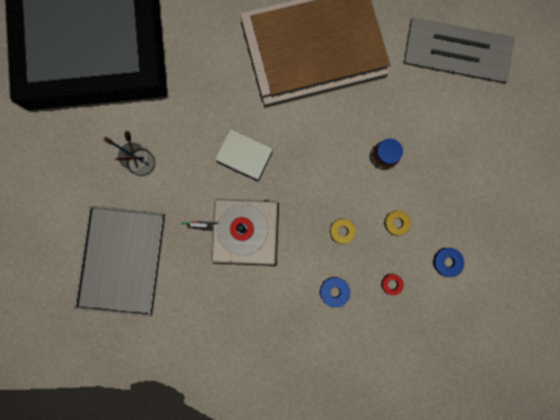

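```bash
cat > h.py <<'E'
from rig import get_obs, read_camera
import cv2,numpy as np
def cam(n):
    c=read_camera(n); c["K"]=c["intrinsics"]; return c
def ray(c,u,v,z):
    d=c["R"].T@np.linalg.solve(c["K"],[u,v,1.]); C=-c["R"].T@c["t"]
    return C+d*(z-C[2])/d[2]
def pt(c,u,v,r=None):
    r=c["range_z"][int(round(v)),int(round(u))] if r is None else r
    return c["R"].T@(np.linalg.solve(c["K"],[u,v,1.])*r-c["t"])
def proj(c,X):
    p=c["K"]@(c["R"]@np.asarray(X,float)+c["t"]); return p[:2]/p[2]
def cloud(c):
    v,u=np.mgrid[0:420,0:560]; r=c["range_z"]
    P=np.stack([(u-c["K"][0,2])/c["K"][0,0]*r,(v-c["K"][1,2])/c["K"][1,1]*r,r],-1)-c["t"]
    return P@c["R"]
def rings(c,z=16.):
    hsv=cv2.cvtColor(c["frame"],cv2.COLOR_RGB2HSV); out=[]
    H,S,V=hsv[...,0],hsv[...,1],hsv[...,2]
    M={"red":((H<8)|(H>172))&(S>140)&(V>60),"yel":(H>18)&(H<32)&(S>130)&(V>80),"blu":(H>105)&(H<125)&(S>140)&(V>50)}
    for k,m in M.items():
        n,l,st,ce=cv2.connectedComponentsWithStats(m.astype(np.uint8))
        for i in range(1,n):
            if st[i,4]<60: continue
            cs,_=cv2.findContours((l==i).astype(np.uint8),cv2.RETR_EXTERNAL,cv2.CHAIN_APPROX_NONE)
            (u,v),(a,b),_=cv2.fitEllipse(cs[0]) if len(cs[0])>5 else ((0,0),(0,0),0)
            u_,v_=u,v
            p=ray(c,u,v,z); out.append((k,int(u),int(v),st[i,4],p[:2].round(1),round(float(pt(c,u,v)[2]),1),round(max(a,b),1)))
    return out
def show(c,name,x0,y0,w,h,s):
    f=c["frame"][y0:y0+h,x0:x0+w,::-1]; cv2.imwrite("pics/"+name,cv2.resize(f,None,fx=s,fy=s,interpolation=cv2.INTER_CUBIC))
E
python3 - <<'E'
from h import *
t=cam("top");s=cam("side")
for c in(t,s):
    print("C",-c["R"].T@c["t"])
    for r in rings(c):print(r)
show(t,"topz.png",170,180,130,100,6)
show(s,"sidez.png",200,140,130,110,6)
P=cloud(t)
for u in range(180,222,3): print(u,[ (P[v,u].round(0)).tolist() for v in (222,225,228)])
E
```

```text
C [ 505.60121848  -24.01938258 1117.75445764]
('red', 241, 228, np.int32(299), array([579.1,  57.2]), 184.0, 21.8)
('red', 392, 284, np.int32(271), array([ 446.5, -293.9]), -2.7, 20.8)
('yel', 397, 222, np.int32(401), array([ 590.2, -311.1]), 0.8, 24.1)
('yel', 342, 230, np.int32(400), array([ 571.9, -180.1]), 0.7, 24.0)
('blu', 389, 151, np.int32(483), array([ 762.5, -296.6]), 59.9, 24.0)
('blu', 448, 261, np.int32(548), array([ 496.8, -428.3]), 0.6, 28.4)
('blu', 334, 291, np.int32(528), array([ 430.6, -159. ]), -2.7, 27.9)
C [ 340.84110726 -796.30466924  659.55897957]
('red', 249, 180, np.int32(156), array([624. , 244.6]), 147.2, 17.1)
('red', 237, 327, np.int32(352), array([ 444.6, -299.8]), -0.9, 22.9)
('yel', 88, 98, np.int32(63), array([ 107.3, 1173.1]), 61.0, 26.7)
('yel', 86, 111, np.int32(73), array([ 107.8, 1008.2]), 61.1, 32.1)
('yel', 277, 274, np.int32(314), array([ 570.2, -184. ]), 1.5, 24.0)
('yel', 306, 315, np.int32(436), array([ 588.8, -314.6]), -0.8, 27.0)
('blu', 26, 54, np.int32(4835), array([-286.2, 2101.4]), -62.5, 114.5)
('blu', 187, 40, np.int32(14587), arra
[... 619 characters left out ...]
, [578.0, 150.0, 145.0], [575.0, 157.0, 101.0]]
195 [[586.0, 147.0, 125.0], [578.0, 143.0, 146.0], [576.0, 153.0, 86.0]]
198 [[586.0, 140.0, 132.0], [578.0, 137.0, 144.0], [576.0, 146.0, 93.0]]
201 [[586.0, 133.0, 131.0], [578.0, 131.0, 146.0], [575.0, 138.0, 99.0]]
204 [[586.0, 127.0, 129.0], [578.0, 125.0, 145.0], [575.0, 131.0, 103.0]]
207 [[586.0, 121.0, 130.0], [579.0, 121.0, 132.0], [574.0, 124.0, 108.0]]
210 [[586.0, 115.0, 129.0], [589.0, 133.0, 1.0], [576.0, 121.0, 85.0]]
213 [[586.0, 108.0, 130.0], [584.0, 117.0, 63.0], [577.0, 117.0, 65.0]]
216 [[586.0, 102.0, 130.0], [584.0, 111.0, 63.0], [577.0, 111.0, 63.0]]
219 [[586.0, 96.0, 127.0], [579.0, 96.0, 128.0], [573.0, 96.0, 127.0]]
```

View pics/topz.png

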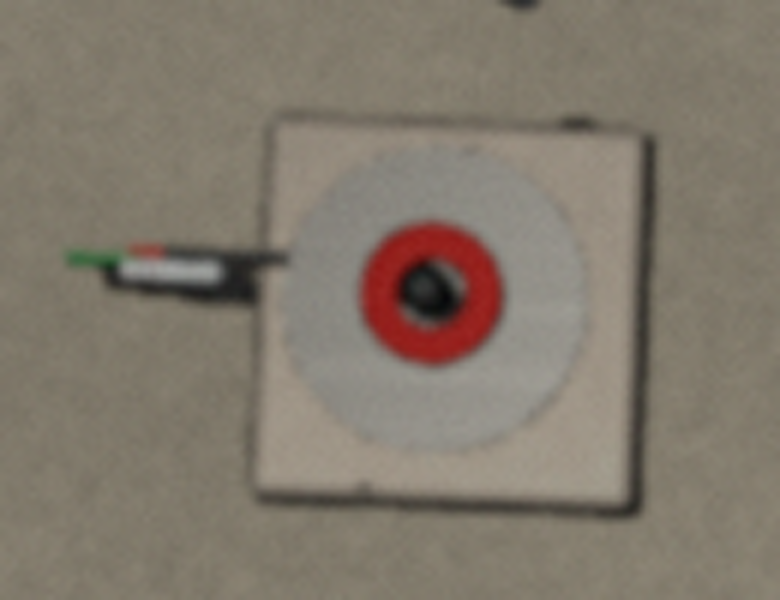

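View pics/sidez.png

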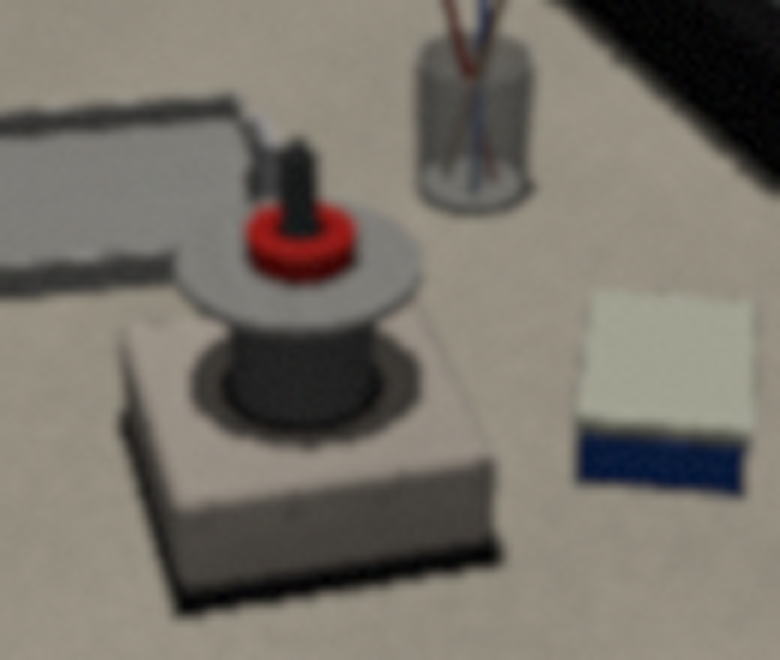

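```bash
python3 - <<'E'
from h import *
t=cam("top");s=cam("side")
for c in(t,s):
    print([ (r[0],r[4].tolist()) for r in rings(c,8.) if r[0]!='blu' or True])
# green
for n,c in(("top",t),("side",s)):
    hsv=cv2.cvtColor(c["frame"],cv2.COLOR_RGB2HSV);H,S,V=[hsv[...,i] for i in range(3)]
    m=(H>45)&(H<85)&(S>80)
    P=cloud(c)
    ys,xs=np.nonzero(m); sel=[(x,y) for x,y in zip(xs,ys) if 150<x<330 and 120<y<300]
    print(n,[(x,y,P[y,x].round().tolist()) for x,y in sel])
# pan: light grey points in top with z 120..140
P=cloud(t);m=(P[...,2]>118)&(P[...,2]<136)
sub=np.zeros_like(m);sub[190:265,205:280]=m[190:265,205:280]
cs,_=cv2.findContours(sub.astype(np.uint8),cv2.RETR_EXTERNAL,cv2.CHAIN_APPROX_NONE)
k=max(cs,key=cv2.contourArea);e=cv2.minEnclosingCircle(k);print("panpix",cv2.fitEllipse(k), np.median(P[...,2][sub]))
(u,v)=cv2.fitEllipse(k)[0];print(ray(t,u,v,np.median(P[...,2][sub])))
print("ring s1 at z137",[r for r in rings(t,137.)][0])
m=(P[...,2]>165)&(P[...,2]<200);ys,xs=np.nonzero(m[200:250,215:265]);print("post top",xs.mean()+215,ys.mean()+200,len(xs),np.mean(P[200:250,215:265][m[200:250,215:265]],0))
# housing top
m=(P[...,2]>52)&(P[...,2]<72);sub=np.zeros_like(m);sub[185:275,195:290]=m[185:275,195:290]
cs,_=cv2.findContours(sub.astype(np.uint8),cv2.RETR_EXTERNAL,cv2.CHAIN_APPROX_NONE);k=max(cs,key=cv2.contourArea)
r=cv2.minAreaRect(k);b=cv2.boxPoints(r);print("housing",[ray(t,*p,62.)[:2].round(1).tolist() for p in b],ray(t,*r[0],62.))
# side ring on post
print([r for r in rings(s,137.)][0])
# tray
b=np.array([[92,207],[164,212],[152,313],[78,306]])
print("tray",[ray(t,*p,22.)[:2].round().tolist() for p in b])
m=(P[...,2]>12)&(P[...,2]<30);sub=np.zeros_like(m);sub[195:325,65:175]=m[195:325,65:175]
ys,xs=np.nonzero(sub);r=cv2.minAreaRect(np.c_[xs,ys].astype(np.float32));print("tray",[ray(t,*p,22.)[:2].round().tolist() for p in cv2.boxPoints(r)],ray(t,*r[0],22.))
for a in [(108,260),(120,260)]:print(P[a[1],a[0]])
E
```

```text
[('red', [579.7, 57.8]), ('red', [446.1, -295.8]), ('yel', [590.9, -313.2]), ('yel', [572.4, -181.3]), ('blu', [764.3, -298.5]), ('blu', [496.7, -431.2]), ('blu', [430.0, -159.9])]
[('red', [627.6, 257.4]), ('red', [446.0, -293.6]), ('yel', [103.7, 1197.4]), ('yel', [104.9, 1030.6]), ('yel', [573.3, -176.5]), ('yel', [591.9, -308.6]), ('blu', [-293.8, 2135.7]), ('blu', [733.5, 2303.3]), ('blu', [733.8, 14.5]), ('blu', [785.0, -247.8]), ('blu', [429.7, -158.7]), ('blu', [496.6, -430.2])]
top [(np.int64(183), np.int64(222), [597.0, 197.0, -2.0]), (np.int64(182), np.int64(223), [586.0, 179.0, 101.0]), (np.int64(183), np.int64(223), [586.0, 177.0, 101.0]), (np.int64(184), np.int64(223), [586.0, 175.0, 101.0]), (np.int64(185), np.int64(223), [586.0, 172.0, 102.0]), (np.int64(186), np.int64(223), [586.0, 171.0, 99.0]), (np.int64(187), np.int64(223), [586.0, 169.0, 100.0]), (np.int64(188), np.int64(223), [586.0, 166.0, 104.0]), (np.int64(187), np.int64(224), [584.0, 168.0, 104.0]), (np.int64(188), np.int64(224), [583.0, 164.0, 111.0])]
side [(np.int64(292), np.int64(124), [869.0, 514.0, 69.
[... 2591 characters left out ...]
1669921875) 128.552003639401
[569.366161    51.59507698 128.55200364]
ring s1 at z137 ('red', 241, 228, np.int32(301), array([571.1,  48.3]), 187.5, 21.7)
post top 240.06060606060606 228.22727272727272 66 [568.48116373  47.61387971 182.33759467]
housing [[500.6, 124.5], [643.5, 119.9], [636.7, -27.1], [493.6, -20.4]] [568.1313249   49.29258331  62.        ]
('red', 249, 180, np.int32(157), array([570.8,  48.8]), 144.8, 17.1)
tray [[631.0, 404.0], [618.0, 237.0], [387.0, 260.0], [405.0, 428.0]]
tray [[399.0, 438.0], [638.0, 417.0], [615.0, 238.0], [376.0, 263.0]] [505.60872353 339.30756462  22.        ]
[508.26740828 369.94902808   2.87890729]
[ 5.08033590e+02  3.43060255e+02 -2.25635312e-01]
```

```bash
python3 -m creep '[[[-0.04,0,-0.0453],0.12,0.07],[[-0.08,0,-0.0906],0.24,0.07],[[-0.12,0,-0.136],0.36,0.07],[[-0.16,0,-0.1812],0.48,0.07],[[-0.2,0,-0.2265],0.6,0.07],[[-0.24,0,-0.272],0.72,0.07],[[-0.28,0,-0.317],0.84,0.07],[[-0.32,0,-0.3625],0.96,0.07],[[-0.36,0,-0.408],1.08,0.07],[[-0.4,0,-0.453],1.2,0.07],[[-0.44,0,-0.498],1.3,0.07],[[-0.477,0,-0.544],1.35,0.07]]' 30; python3 - <<'E'
from h import *
o=get_obs();print(o["ee_pos"],o["tool_rot"].round(3),o["joint_pos"].round(2),o["finger_gap"])
t=cam("top");s=cam("side");show(t,"t1.png",130,100,200,150,4);show(s,"s1.png",130,60,200,150,4)
E
```

```text
time_s: 1.8
ee_pos: [569.7, 47.3, 231.5]
tool_rot: [[1.0, 0.0, 0.003], [-0.003, -0.0, 1.0], [0.0, -1.0, -0.0]]
force: [1.3, 0.6, 0.6]
finger_gap: 0.82
[569.66673483  47.2641904  231.54656005] [[ 1.     0.     0.003]
 [-0.003 -0.     1.   ]
 [ 0.    -1.    -0.   ]] [-0.23  0.33  0.12  1.77 -0.04  1.05 -0.09] 0.8201743042036724
```

```bash
python3 -m creep '[[[0.0005,0.03,0.001],0,0.07],[[0.0008,0.06,0.001],0,0.07],[[0.0008,0.08,0.001],0,0.07],[[0.0008,0.095,0.001],0,0.07],[[0.0008,0.1005,0.001],0,0.07],[[0.0008,0.1005,0.001],0,0.07]]' 30
python3 - <<'E'
from h import *
t=cam("top");s=cam("side");show(t,"t2.png",170,180,130,100,6);show(s,"s2.png",200,110,130,110,6)
E
```

```text
time_s: 2.65
ee_pos: [573.2, 41.5, 131.0]
tool_rot: [[1.0, 0.003, 0.012], [-0.012, -0.005, 1.0], [0.003, -1.0, -0.005]]
force: [-0.3, -0.1, -0.8]
finger_gap: 0.821
```

View pics/s2.png

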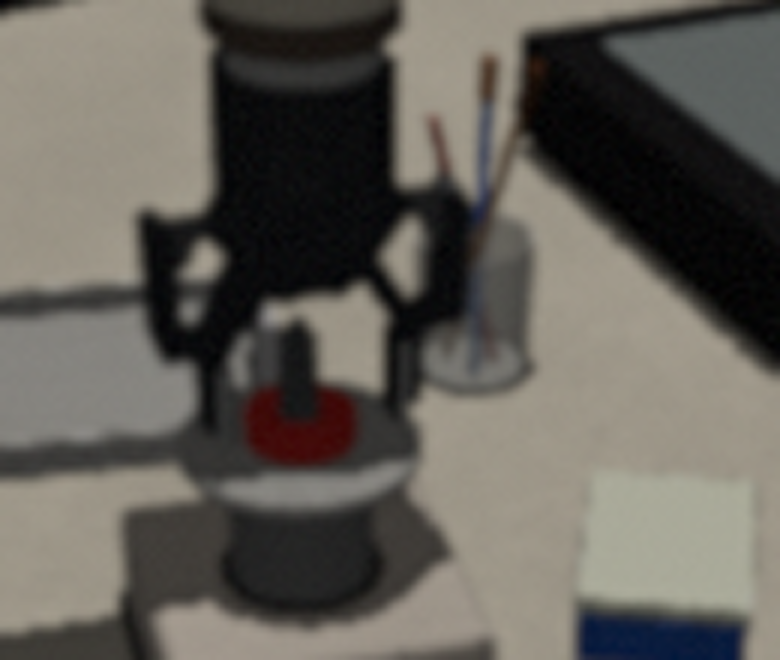

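```bash
python3 - <<'E'
from h import *
o=get_obs();print(o["ee_pos"],o["joint_velocities"].round(3),o["force"])
E
```

```text
[573.71805683  41.43279224 131.75739468] [-0.    -0.003  0.003 -0.001  0.     0.001  0.001] [-0.31040906  0.42898016  0.22039274]
```

```bash
python3 -m creep '[[[-0.0015,0,0.0035],0,0.07],[[-0.003,0,0.007],0,0.07],[[-0.003,0,0.007],0,0.07],[[-0.003,0,0.007],0,0.07]]' 30
python3 - <<'E'
from h import *
for i in range(4):
    o=get_obs();print(o["ee_pos"],o["time_s"]);s=cam("side")
E
```

```text
time_s: 3.25
ee_pos: [570.8, 48.5, 131.8]
tool_rot: [[1.0, 0.004, 0.012], [-0.012, -0.005, 1.0], [0.004, -1.0, -0.005]]
force: [0.3, 1.0, 0.4]
finger_gap: 0.822
[570.83501073  48.53366072 131.78821809] 3.25
[570.8318836   48.4017951  131.75286198] 3.3
[570.83713983  48.32488414 131.72236116] 3.35
[570.84333059  48.28502508 131.69836179] 3.4
```

```bash
python3 -m creep '[[[0,0,0],0,0.046],[[0,0,0],0,0.046],[[0,0,0],0,0.046],[[0,0,0],0,0.046],[[0,0,0],0,0.046],[[0,0,0],0,0.046]]' 40
python3 - <<'E'
from h import *
o=get_obs();print(o["ee_pos"],o["finger_gap"]*85.4)
t=cam("top");s=cam("side");show(t,"t3.png",170,180,130,100,6);show(s,"s3.png",200,110,130,110,6)
E
```

```text
time_s: 4.2
ee_pos: [570.9, 48.2, 131.7]
tool_rot: [[1.0, 0.004, 0.012], [-0.012, -0.005, 1.0], [0.004, -1.0, -0.005]]
force: [1.1, -0.1, -0.4]
finger_gap: 0.559
[570.88477536  48.19112711 131.69902442] 47.73086379837047
```

View pics/s3.png

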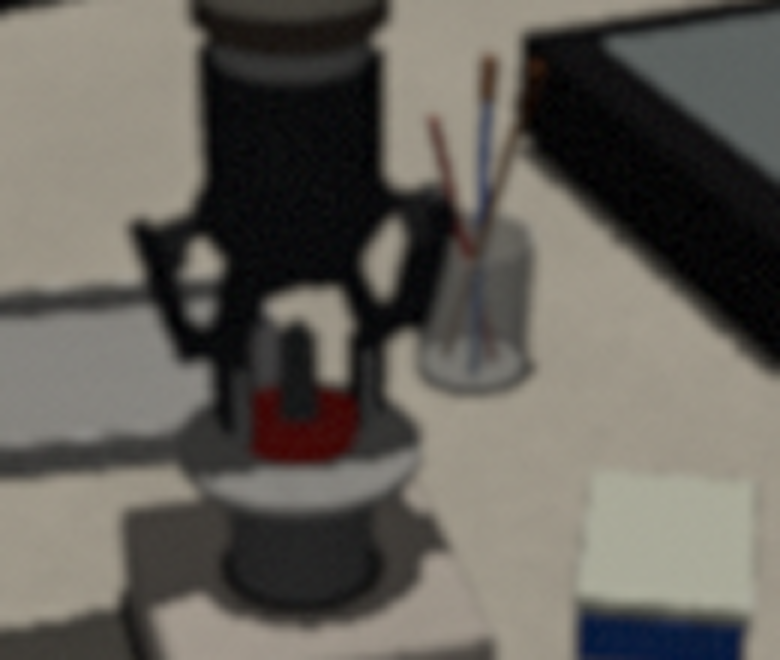

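```bash
python3 -m creep '[[[0,0,0],0,0.03],[[0,0,0],0,0.03],[[0,-0.01,0],0,0.03],[[0,-0.025,0],0,0.03],[[0,-0.05,0],0,0.03],[[0,-0.075,0],0,0.03],[[0,-0.095,0],0,0.03],[[0,-0.1,0],0,0.03],[[0,-0.1,0],0,0.03]]' 50
python3 - <<'E'
from h import *
o=get_obs();print(o["ee_pos"],o["finger_gap"]*85.4)
t=cam("top");s=cam("side");show(t,"t4.png",150,160,150,110,5);show(s,"s4.png",190,80,130,120,5)
E
```

```text
time_s: 5.42
ee_pos: [570.5, 48.8, 232.1]
tool_rot: [[1.0, 0.005, 0.012], [-0.012, -0.004, 1.0], [0.005, -1.0, -0.004]]
force: [0.1, -0.3, -2.2]
finger_gap: 0.552
[570.50891318  48.77080583 232.10302905] 47.105554148247926
```

View pics/s4.png

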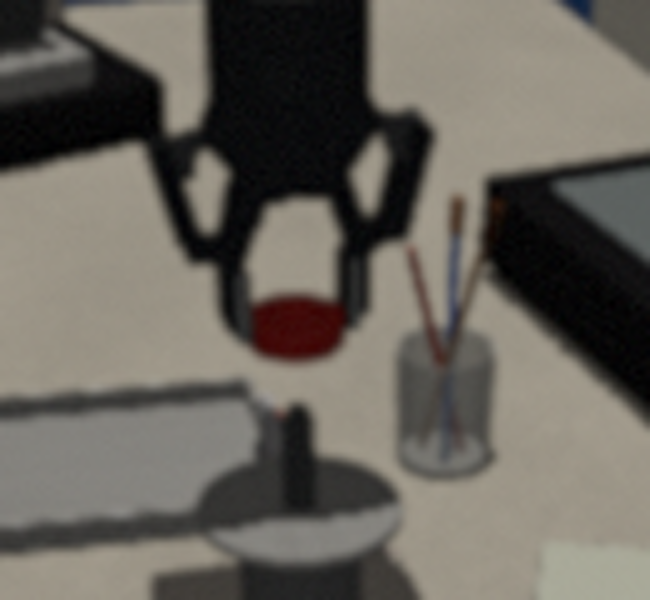

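View pics/t4.png

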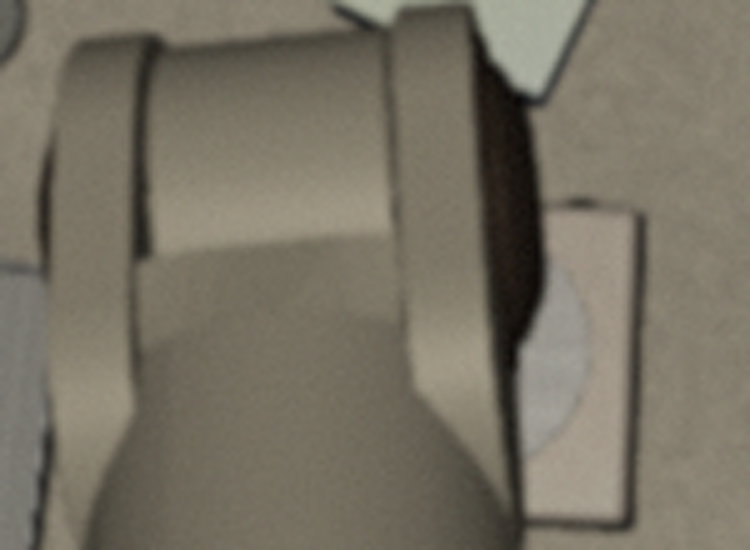

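```bash
python3 -m creep '[[[-0.02,0,0.04],0.02,0.03],[[-0.045,0,0.09],0.05,0.03],[[-0.07,0,0.14],0.07,0.03],[[-0.1,0,0.195],0.093,0.03],[[-0.12,0,0.235],0.093,0.03],[[-0.1275,0,0.2515],0.093,0.03],[[-0.1275,0,0.2515],0.093,0.03],[[-0.1275,0,0.2515],0.093,0.03],[[-0.1275,0,0.2515],0.093,0.03],[[-0.1275,0,0.2515],0.093,0.03]]' 50
python3 - <<'E'
from h import *
o=get_obs();print(o["ee_pos"],o["finger_gap"]*85.4)
t=cam("top");s=cam("side");show(s,"s5.png",120,60,200,150,4)
P=cloud(t)
hsv=cv2.cvtColor(t["frame"],cv2.COLOR_RGB2HSV);H,S,V=[hsv[...,i] for i in range(3)]
m=(H>40)&(H<85)&(S>70)
print([(x,y,P[y,x].round().tolist()) for y,x in zip(*np.nonzero(m)) if 175<x<200 and 210<y<235])
for z in (8.,): print([(r[0],r[4].tolist()) for r in rings(t,z)])
a=P[215:245,225:260].reshape(-1,3);b=a[(a[:,2]>120)&(a[:,2]<150)];print("pan z",np.median(b[:,2]))
show(t,"t5.png",60,150,240,180,3)
E
```

```text
time_s: 6.78
ee_pos: [446.2, 300.5, 229.4]
tool_rot: [[0.994, 0.003, 0.107], [-0.107, -0.005, 0.994], [0.003, -1.0, -0.005]]
force: [-0.2, 0.4, -1.1]
finger_gap: 0.549
[446.15377784 300.46932806 229.38909198] 46.90636229729952
[(np.int64(182), np.int64(222), [597.0, 200.0, -1.0]), (np.int64(183), np.int64(222), [597.0, 197.0, -1.0]), (np.int64(184), np.int64(222), [596.0, 194.0, 0.0]), (np.int64(185), np.int64(222), [597.0, 192.0, -1.0]), (np.int64(186), np.int64(222), [597.0, 190.0, -3.0]), (np.int64(187), np.int64(222), [597.0, 188.0, -2.0]), (np.int64(188), np.int64(222), [596.0, 185.0, 1.0]), (np.int64(189), np.int64(222), [597.0, 183.0, -4.0]), (np.int64(182), np.int64(223), [586.0, 179.0, 100.0]), (np.int64(183), np.int64(223), [586.0, 177.0, 100.0]), (np.int64(184), np.int64(223), [586.0, 175.0, 102.0]), (np.int64(185), np.int64(223), [586.0, 173.0, 101.0]), (np.int64(186), np.int64(223), [586.0, 170.0, 102.0]), (np.int64(187), np.int64(223), [586.0, 168.0, 103.0]), (np.int64(188), np.int64(223), [586.0, 166.0, 103.0]), (np.int64(189), np.int64(223), [586.0, 164.0, 100.0]), (np.int64(187), np.int64(224), [584.0, 168.0, 101.0]), (np.int64(188), np.int64(224), [584.0, 165.0, 106.0])]
[('red', [446.2, -295.8]), ('yel', [590.9, -313.2]), ('yel', [572.4, -181.2]), ('blu', [764.2, -298.4]), ('blu', [496.8, -431.2]), ('blu', [430.0, -160.0])]
pan z 135.43177260642034
```

View pics/s5.png

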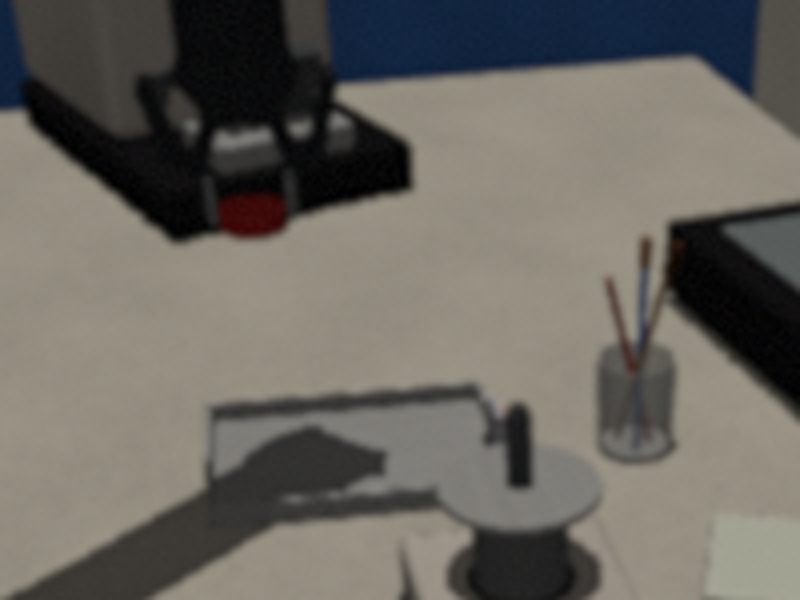

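View pics/t5.png

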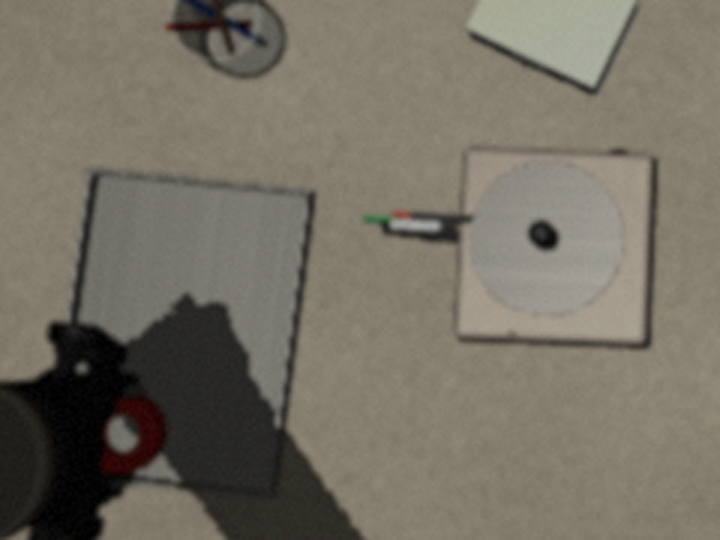

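```bash
python3 -m creep '[[[0,0.03,0],0,0.03],[[0,0.08,0],0,0.03],[[0,0.13,0],0,0.03],[[0,0.175,0],0,0.03],[[0,0.2,0],0,0.03],[[0,0.212,0],0,0.03],[[0,0.212,0],0,0.03],[[0,0.212,0],0,0.03],[[0,0.212,0],0,0.03]]' 50
python3 - <<'E'
from h import *
o=get_obs();print(o["ee_pos"],o["force"])
s=cam("side");show(s,"s6.png",150,100,120,110,6)
t=cam("top");show(t,"t6.png",60,190,120,140,5)
# pan centre
hsv=cv2.cvtColor(t["frame"],cv2.COLOR_RGB2HSV);P=cloud(t)
m=(abs(P[...,2]-135.5)<7);sub=np.zeros(m.shape,np.uint8);sub[195:262,213:275]=m[195:262,213:275]
sub=cv2.morphologyEx(sub,cv2.MORPH_OPEN,np.ones((9,9)));cs,_=cv2.findContours(sub,cv2.RETR_EXTERNAL,cv2.CHAIN_APPROX_NONE);k=max(cs,key=cv2.contourArea)
e=cv2.fitEllipse(k);print(e,ray(t,*e[0],135.5))
g=t["frame"].max(-1)[205:255,220:268];mm=(g<70);ys,xs=np.nonzero(mm);print("post dark",xs.mean()+220,ys.mean()+205,len(xs),xs.min()+220,xs.max()+220,ys.min()+205,ys.max()+205)
print(ray(t,xs.mean()+220,ys.mean()+205,165.),proj(t,[569.5,48.5,136]),proj(t,[569.5,48.5,194]))
E
```

```text
time_s: 8.0
ee_pos: [447.4, 300.7, 18.7]
tool_rot: [[0.994, 0.005, 0.106], [-0.106, -0.003, 0.994], [0.005, -1.0, -0.003]]
force: [0.7, 0.2, -1.7]
finger_gap: 0.55
[447.35754812 300.66987639  18.70951216] [ 0.66389987  0.16528132 -1.7416318 ]
((241.05038452148438, 228.32762145996094), (46.216949462890625, 49.33119201660156), 48.59019088745117) [571.40249123  49.1395582  135.5       ]
post dark 240.76666666666665 228.11666666666667 60 237 245 224 232
[569.85861587  47.51682292 165.        ] [241.33835037 229.21939041] [239.15637471 227.31676859]
```

View pics/s6.png

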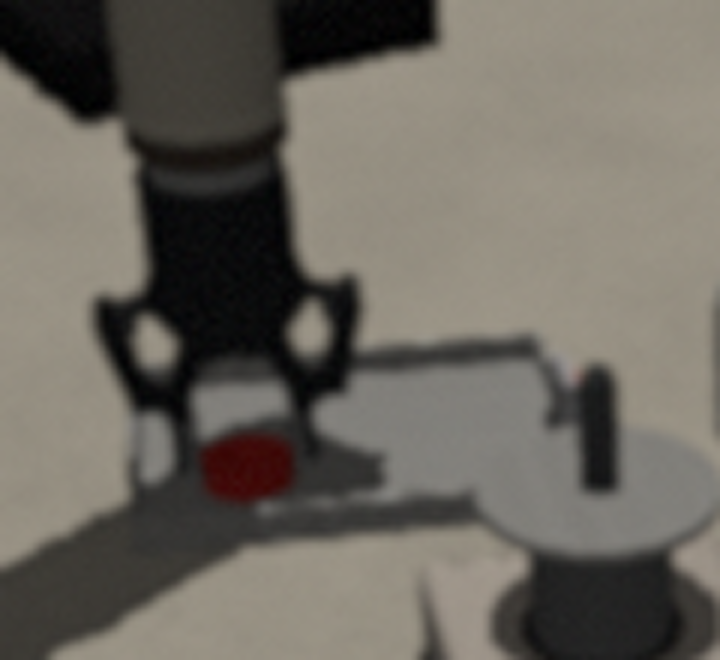

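View pics/t6.png

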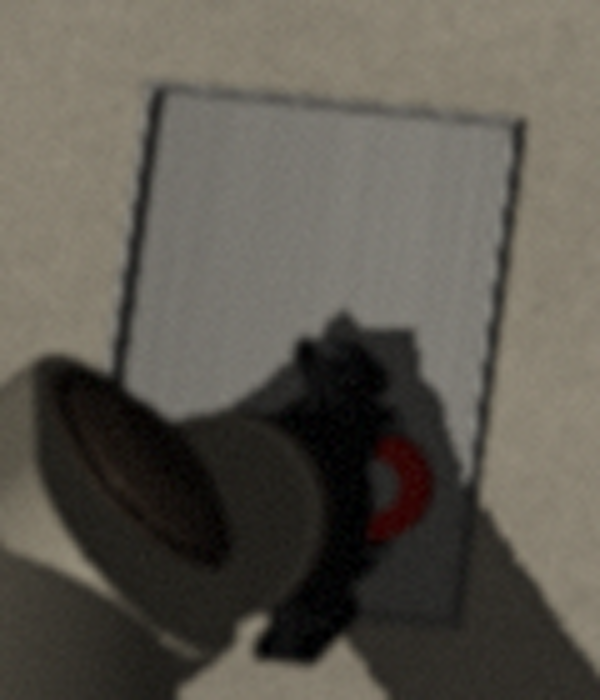

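```bash
python3 -m creep '[[[0,0.005,0],0,0.03],[[0,0.009,0],0,0.03],[[0,0.0115,0],0,0.03],[[0,0.0125,0],0,0.03],[[0,0.0125,0],0,0.03]]' 50
```

```text
time_s: 8.72
ee_pos: [446.8, 300.3, 7.2]
tool_rot: [[0.994, 0.004, 0.106], [-0.106, -0.004, 0.994], [0.004, -1.0, -0.004]]
force: [-4.2, -2.9, 16.5]
finger_gap: 0.555
```

Contact (16 N up). Release and rise.

```bash
python3 -m creep '[[[0,-0.001,0],0,0.065],[[0,-0.001,0],0,0.065],[[0,-0.001,0],0,0.065],[[0,-0.001,0],0,0.065],[[0,-0.03,0],0,0.065],[[0,-0.09,0],0,0.07],[[0,-0.15,0],0,0.08],[[0,-0.19,0],0,0.0854],[[0,-0.2,0],0,0.0854],[[0,-0.2,0],0,0.0854]]' 50
python3 - <<'E'
from h import *
s=cam("side");show(s,"s7.png",150,100,120,110,6)
print(get_obs()["tool_rot"].round(3))
print([(r[0],r[4].tolist()) for r in rings(s,8.)])
E
```

```text
time_s: 9.98
ee_pos: [446.2, 301.1, 207.2]
tool_rot: [[0.994, 0.004, 0.106], [-0.106, -0.004, 0.994], [0.005, -1.0, -0.004]]
force: [0.4, 0.1, -0.3]
finger_gap: 0.999
[[ 0.994  0.002  0.106]
 [-0.106 -0.005  0.994]
 [ 0.003 -1.    -0.005]]
[('red', [446.0, -293.7]), ('yel', [102.5, 1197.1]), ('yel', [106.6, 1030.3]), ('yel', [573.0, -176.6]), ('yel', [591.8, -308.6]), ('blu', [-97.9, 2423.4]), ('blu', [1233.4, 2330.6]), ('blu', [734.3, 14.6]), ('blu', [784.9, -248.0]), ('blu', [429.7, -158.8]), ('blu', [496.6, -430.1])]
```

View pics/s7.png

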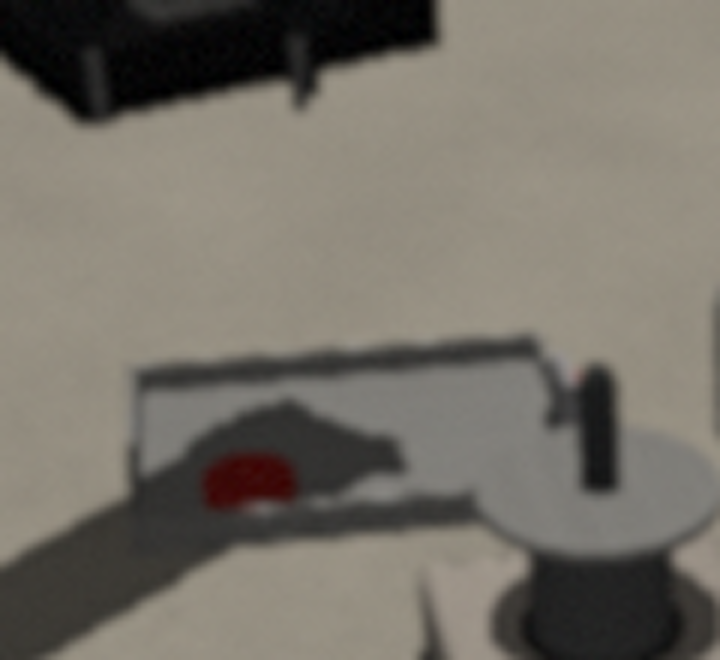

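```bash
python3 -m creep '[[[0.003,0,-0.04],-0.02,0.0854],[[0.006,0,-0.095],-0.04,0.0854],[[0.01,0,-0.15],-0.06,0.0854],[[0.014,0,-0.205],-0.08,0.0854],[[0.018,0,-0.26],-0.106,0.0854],[[0.022,0,-0.315],-0.106,0.0854],[[0.026,0,-0.37],-0.106,0.0854],[[0.029,0,-0.42],-0.106,0.0854],[[0.0324,0,-0.448],-0.106,0.0854],[[0.0324,0,-0.4595],-0.106,0.0854],[[0.0324,0,-0.4595],-0.106,0.0854],[[0.0324,0,-0.4595],-0.106,0.0854]]' 50
python3 - <<'E'
from h import *
s=cam("side");t=cam("top");o=get_obs();print(o["ee_pos"],o["joint_pos"].round(2))
print([(r[0],r[4].tolist()) for r in rings(s,8.)])
print([(r[0],r[4].tolist()) for r in rings(t,8.)])
show(t,"t7.png",60,190,120,140,5)
E
```

```text
time_s: 11.52
ee_pos: [428.8, -158.1, 207.9]
tool_rot: [[1.0, 0.001, -0.002], [0.002, -0.005, 1.0], [0.001, -1.0, -0.005]]
force: [0.1, 0.4, -0.6]
finger_gap: 0.999
[ 429.0081278  -158.21759239  208.23262531] [-0.01  0.15  0.33  2.06 -0.06  0.93  0.35]
[('red', [446.0, -293.6]), ('yel', [101.7, 1196.9]), ('yel', [106.6, 1030.3]), ('yel', [573.0, -176.9]), ('yel', [591.5, -309.2]), ('blu', [-120.1, 2375.8]), ('blu', [1318.3, 2257.5]), ('blu', [733.7, 14.5]), ('blu', [784.5, -248.1]), ('blu', [429.5, -158.3]), ('blu', [496.6, -430.1])]
[('red', [450.7, -298.2]), ('red', [446.0, 301.7]), ('yel', [590.8, -313.1]), ('yel', [572.4, -181.2]), ('blu', [764.1, -298.4]), ('blu', [496.7, -431.2])]
```

View pics/t7.png

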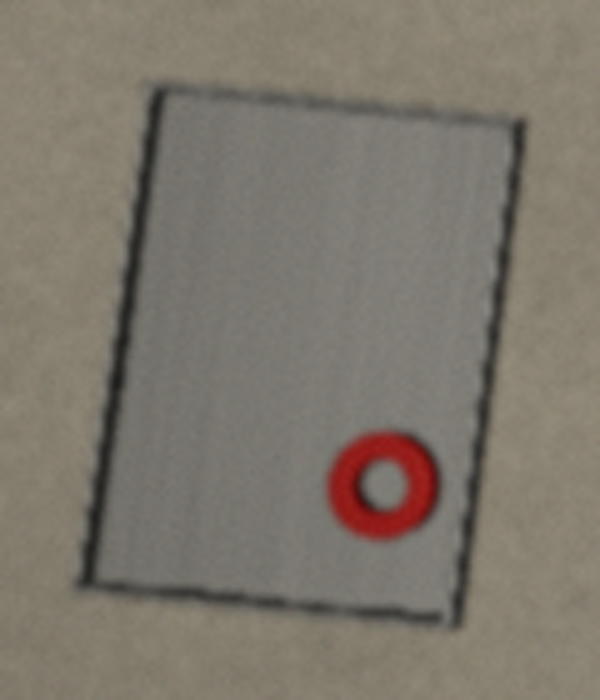

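```bash
python3 -m creep '[[[0.0007,0.04,-0.001],0,0.0854],[[0.0007,0.1,-0.001],0,0.0854],[[0.0007,0.15,-0.001],0,0.0854],[[0.0007,0.185,-0.001],0,0.0854],[[0.0007,0.2,-0.001],0,0.0854],[[0.0007,0.207,-0.001],0,0.0854],[[0.0007,0.207,-0.001],0,0.0854],[[0.0007,0.207,-0.001],0,0.0854],[[0.0007,0.207,-0.001],0,0.0854]]' 50; python3 -c "
from h import *
s=cam('side');show(s,'s8.png',160,200,120,110,6);print(get_obs()['ee_pos'])"
```

```text
time_s: 12.75
ee_pos: [431.0, -160.4, 2.2]
tool_rot: [[1.0, 0.004, -0.002], [0.002, -0.005, 1.0], [0.004, -1.0, -0.005]]
force: [0.7, -0.6, 0.2]
finger_gap: 1.001
[ 430.81271399 -160.34953327    2.04375057]
```

View pics/s8.png

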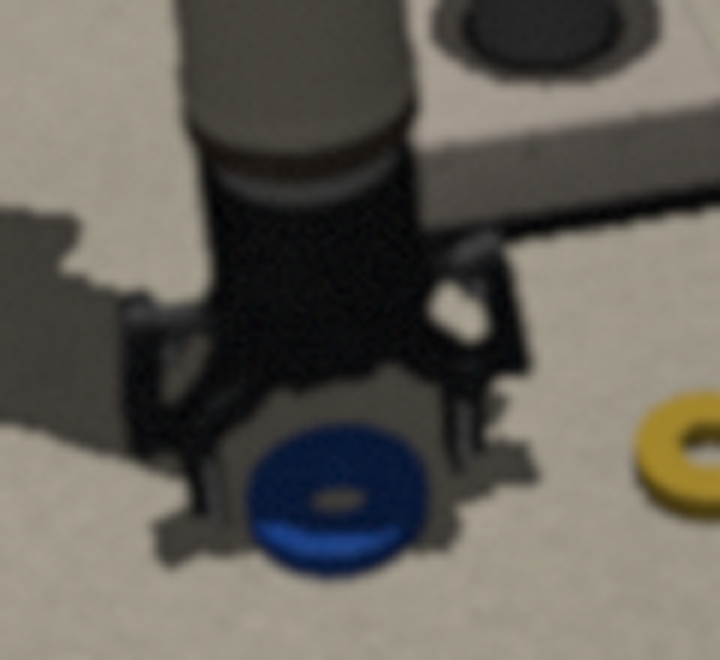

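```bash
python3 -m creep '[[[-0.001,0.002,0.001],0,0.0854],[[-0.001,0.002,0.001],0,0.06],[[-0.001,0.002,0.001],0,0.06],[[-0.001,0.002,0.001],0,0.06],[[-0.001,0.002,0.001],0,0.06],[[-0.001,0.002,0.001],0,0.05],[[-0.001,0.002,0.001],0,0.05],[[-0.001,0.002,0.001],0,0.05]]' 70; python3 -c "
from h import *
print(get_obs()['ee_pos'],get_obs()['force'])"
```

```text
time_s: 13.8
ee_pos: [430.0, -159.2, 1.1]
tool_rot: [[1.0, 0.004, -0.001], [0.001, -0.004, 1.0], [0.004, -1.0, -0.004]]
force: [-3.7, 2.0, 16.2]
finger_gap: 0.779
[ 430.00848388 -159.23307828    1.12339602] [-3.67483438  2.02488529 16.21225867]
```

```bash
python3 -m creep '[[[0,-0.01,0],0,0.05],[[0,-0.03,0],0,0.05],[[0,-0.08,0],0,0.05],[[0,-0.14,0],0,0.05],[[0,-0.2,0],0,0.05],[[0,-0.235,0],0,0.05],[[0,-0.247,0],0,0.05],[[0,-0.247,0],0,0.05],[[0,-0.247,0],0,0.05],[[0,-0.247,0],0,0.05]]' 70; python3 -c "
from h import *
s=cam('side');show(s,'s9.png',160,90,130,130,5);o=get_obs();print(o['ee_pos'],o['force'],o['joint_pos'].round(2))
t=cam('top');show(t,'t9.png',250,200,180,140,4)
for c in (s,t):print([(r[0],r[1:3],r[4].tolist()) for r in rings(c,260.)])
"
```

```text
time_s: 15.05
ee_pos: [427.9, -157.9, 246.4]
tool_rot: [[1.0, 0.001, -0.001], [0.001, -0.004, 1.0], [0.001, -1.0, -0.004]]
force: [0.1, -0.2, -3.8]
finger_gap: 0.779
[ 428.12028433 -158.0182454   246.67611121] [-0.90115586  0.30865227 -3.46932629] [-0.05  0.1   0.36  2.02 -0.04  1.02  0.33]
[('red', (191, 179), [407.7, -113.9]), ('red', (237, 327), [405.3, -488.1]), ('yel', (87, 98), [194.2, 426.0]), ('yel', (87, 111), [197.2, 323.9]), ('yel', (277, 274), [483.0, -416.6]), ('yel', (306, 315), [494.6, -497.6]), ('blu', (65, 43), [73.5, 1175.0]), ('blu', (263, 37), [937.2, 1097.8]), ('blu', (205, 192), [425.5, -169.4]), ('blu', (309, 216), [581.8, -299.3]), ('blu', (372, 275), [612.9, -460.0]), ('blu', (283, 379), [436.4, -571.7])]
[('red', (393, 281), [463.9, -236.9]), ('red', (136, 286), [459.5, 227.6]), ('yel', (397, 222), [571.5, -247.4]), ('yel', (342, 230), [557.2, -145.5]), ('blu', (389, 151), [705.5, -236.1]), ('blu', (448, 261), [498.7, -338.8])]
```

View pics/s9.png

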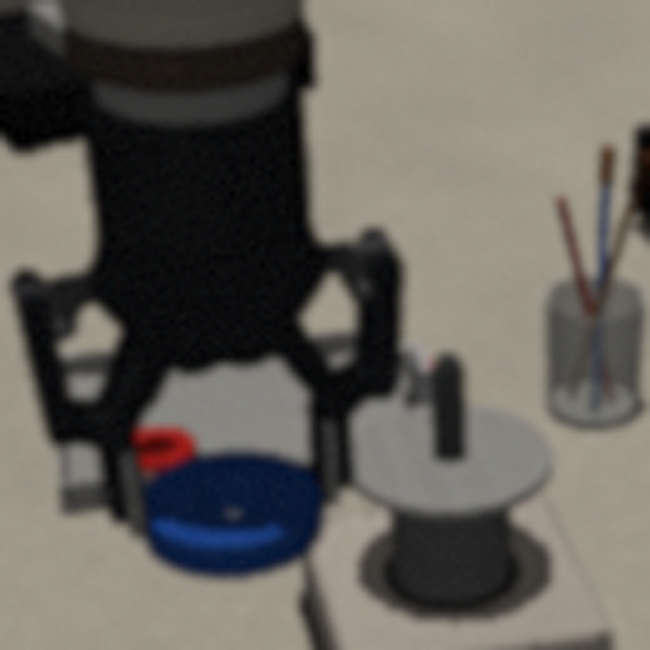

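View pics/t9.png

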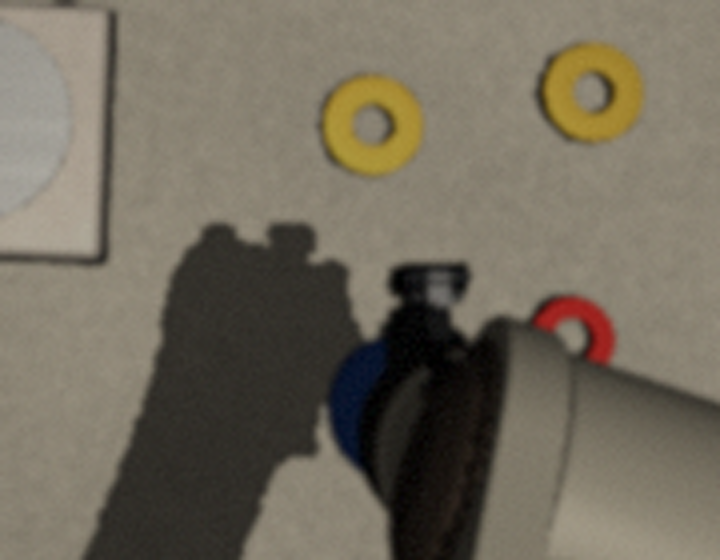

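```bash
python3 -m creep '[[[0.02,0,0.03],0,0.05],[[0.05,0,0.075],0,0.05],[[0.085,0,0.12],0,0.05],[[0.115,0,0.165],0,0.05],[[0.135,0,0.195],0,0.05],[[0.142,0,0.2066],0,0.05],[[0.142,0,0.2066],0,0.05],[[0.142,0,0.2066],0,0.05],[[0.142,0,0.2066],0,0.05],[[0.142,0,0.2066],0,0.05]]' 70; python3 -c "
from h import *
s=cam('side');show(s,'s10.png',180,60,150,150,5);o=get_obs();print(o['ee_pos'],o['force'],o['tool_rot'].round(3))
z=o['ee_pos'][2]-1
print([(r[0],r[1:3],r[4].tolist()) for r in rings(s,z+8) if 200<r[1]<300 and 80<r[2]<180], proj(s,[570.3,48.6,z+8]))
"
```

```text
time_s: 16.4
ee_pos: [570.0, 47.7, 246.6]
tool_rot: [[1.0, 0.002, 0.001], [-0.001, -0.004, 1.0], [0.002, -1.0, -0.004]]
force: [1.0, 0.5, -3.7]
finger_gap: 0.774
[570.03104721  47.94232687 246.59604627] [-0.19900591 -0.02608715 -3.83942454] [[ 1.     0.002  0.   ]
 [-0.    -0.004  1.   ]
 [ 0.002 -1.    -0.004]]
[('blu', (248, 139), [569.6, 43.9])] [248.69545597 138.71349343]
```

View pics/s10.png

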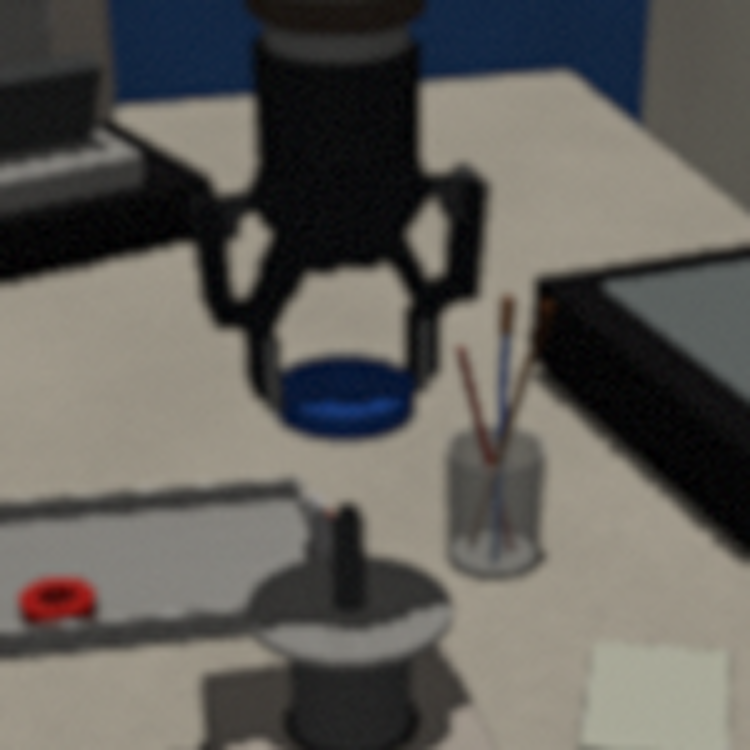

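```bash
python3 -m creep '[[[0.0003,0.02,0.0008],0,0.05],[[0.0003,0.038,0.0008],0,0.05],[[0.0003,0.046,0.0008],0,0.05],[[0.0003,0.046,0.0008],0,0.05],[[0.0003,0.046,0.0008],0,0.05],[[0.0003,0.046,0.0008],0,0.05]]' 70; python3 -c "
from h import *
s=cam('side');show(s,'s11.png',200,80,110,110,6);o=get_obs();print(o['ee_pos'],o['force'],o['tool_rot'].round(3))
"
```

```text
time_s: 17.2
ee_pos: [571.0, 48.6, 201.3]
tool_rot: [[1.0, 0.003, 0.0], [-0.0, -0.004, 1.0], [0.003, -1.0, -0.004]]
force: [-0.5, -0.2, -3.3]
finger_gap: 0.775
[570.86378721  48.58960439 201.24692395] [ 0.76568743  0.53346754 -3.92504262] [[ 1.     0.003  0.   ]
 [-0.    -0.004  1.   ]
 [ 0.003 -1.    -0.004]]
```

View pics/s11.png

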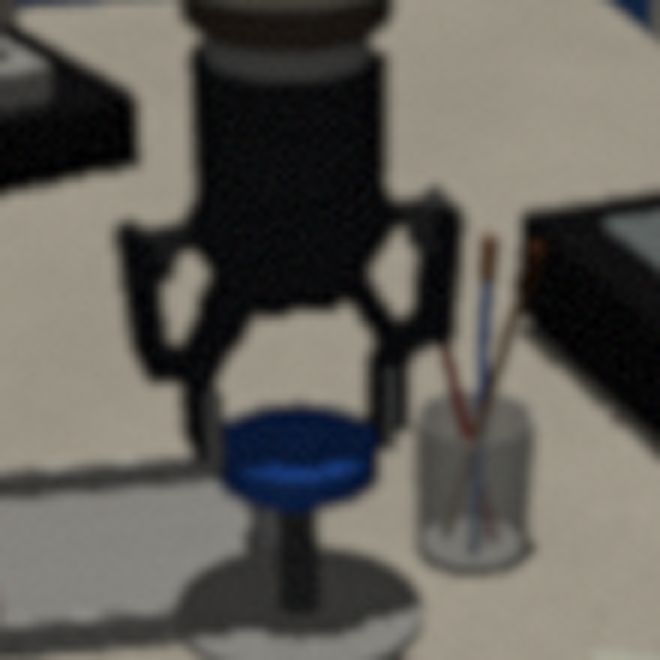

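```bash
python3 -m creep '[[[-0.0005,0.006,0],0,0.05],[[-0.0005,0.012,0],0,0.05],[[-0.0005,0.018,0],0,0.05],[[-0.0005,0.024,0],0,0.05],[[-0.0005,0.024,0],0,0.05]]' 70; python3 -c "
from h import *
s=cam('side');show(s,'s12.png',200,80,110,110,6);o=get_obs();print(o['ee_pos'],o['force'])
"
```

```text
time_s: 17.88
ee_pos: [569.9, 48.5, 176.4]
tool_rot: [[1.0, 0.002, 0.0], [-0.0, -0.004, 1.0], [0.002, -1.0, -0.004]]
force: [0.1, -0.6, -3.9]
finger_gap: 0.778
[570.21031863  48.45464115 176.84417734] [ 0.83137425 -0.13490947 -4.16838815]
```

View pics/s12.png

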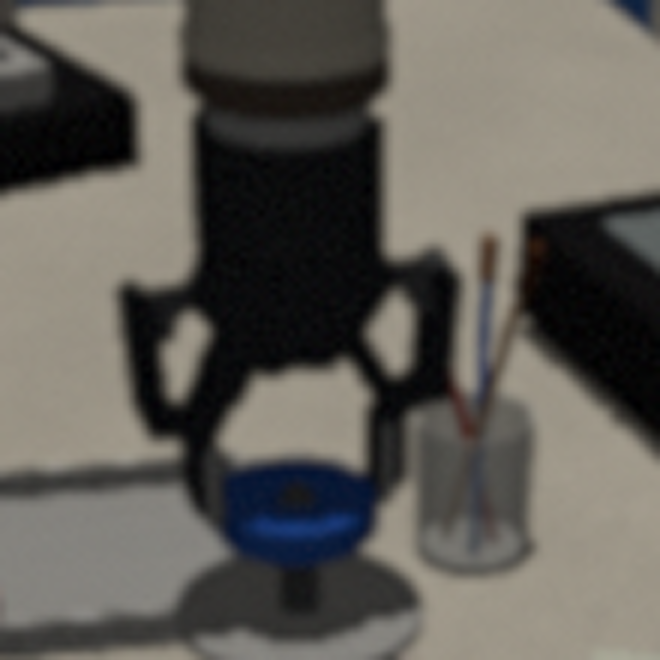

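```bash
python3 -m creep '[[[0,0.012,0],0,0.05],[[0,0.024,0],0,0.05],[[0,0.032,0],0,0.05],[[0,0.037,0],0,0.05],[[0,0.042,0],0,0.05],[[0,0.047,0],0,0.05],[[0,0.052,0],0,0.05],[[0,0.057,0],0,0.05],[[0,0.06,0],0,0.05],[[0,0.061,0],0,0.05],[[0,0.061,0],0,0.05],[[0,0.061,0],0,0.05]]' 70; python3 -c "
from h import *
s=cam('side');show(s,'s13.png',200,110,110,110,6);o=get_obs();print(o['ee_pos'],o['force'])
"
```

```text
time_s: 19.42
ee_pos: [570.4, 48.3, 116.0]
tool_rot: [[1.0, 0.003, 0.0], [-0.0, -0.004, 1.0], [0.003, -1.0, -0.004]]
force: [-1.4, 0.8, -1.1]
finger_gap: 0.777
[570.4698984   48.29793248 116.01029227] [-1.78809178  0.2162981  -0.46506922]
```

View pics/s13.png

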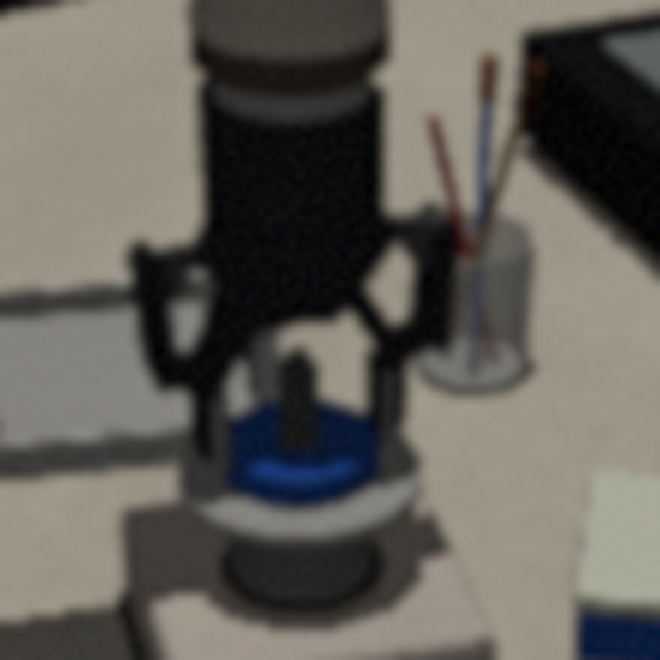

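```bash
python3 -m creep '[[[0,0.003,0],0,0.05],[[0,0.003,0],0,0.05],[[0,0.003,0],0,0.075],[[0,0.003,0],0,0.08],[[0,0.003,0],0,0.0854],[[0,0.003,0],0,0.0854],[[0,0.001,0],0,0.0854],[[0,0.001,0],0,0.0854]]' 70; python3 -m creep '[[[0,-0.01,0],0,0.0854],[[0,-0.03,0],0,0.0854],[[0,-0.06,0],0,0.0854],[[0,-0.1,0],0,0.0854],[[0,-0.12,0],0,0.0854],[[0,-0.12,0],0,0.0854],[[0,-0.12,0],0,0.0854]]'; python3 -c "
from h import *
s=cam('side');show(s,'s14.png',200,110,110,110,6);o=get_obs();print(o['ee_pos'],o['force'])
"
```

```text
time_s: 20.48
ee_pos: [570.6, 48.3, 115.2]
tool_rot: [[1.0, 0.003, 0.0], [-0.0, -0.004, 1.0], [0.003, -1.0, -0.004]]
force: [0.2, -0.5, 0.9]
finger_gap: 0.999
time_s: 21.35
ee_pos: [569.7, 48.8, 234.6]
tool_rot: [[1.0, 0.002, 0.0], [-0.0, -0.004, 1.0], [0.002, -1.0, -0.004]]
force: [-0.5, 0.6, -0.7]
finger_gap: 1.0
[569.42734364  48.75306523 234.12167356] [0.68619974 0.23075874 0.05602795]
```

View pics/s14.png

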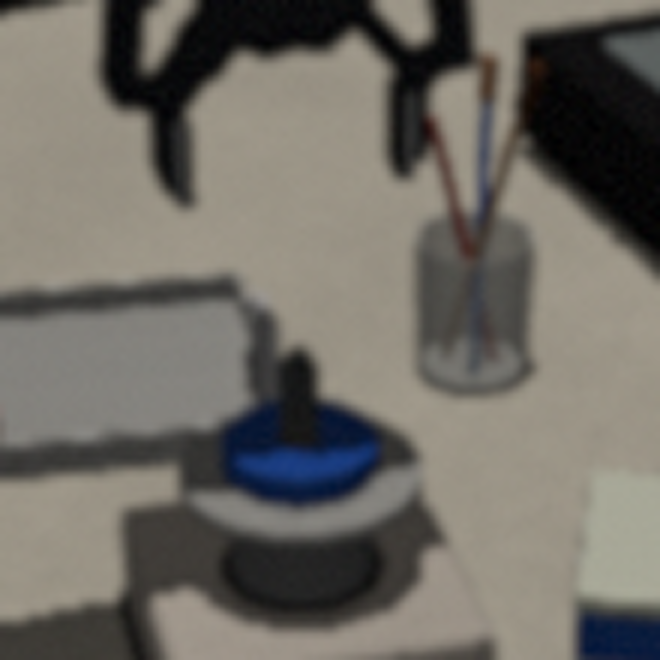

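```bash
python3 -m creep '[[[0,0,-0.04],0,0.0854],[[0,0,-0.09],0,0.0854],[[0.001,0.02,-0.145],0,0.0854],[[0.002,0.06,-0.195],0,0.0854],[[0.0028,0.1,-0.22],0,0.0854],[[0.0028,0.14,-0.2295],0,0.0854],[[0.0028,0.16,-0.2295],0,0.0854],[[0.0028,0.17,-0.2295],0,0.0854],[[0.0028,0.17,-0.2295],0,0.0854],[[0.0028,0.17,-0.2295],0,0.0854]]'; python3 -c "
from h import *
s=cam('side');show(s,'s15.png',200,180,140,130,5);o=get_obs();print(o['ee_pos'],o['force'])
t=cam('top');show(t,'t15.png',170,180,130,100,6);P=cloud(t)
print([(r[0],r[1:3],r[4].tolist(),r[5]) for r in rings(t,12)])
print([(r[0],r[1:3],r[4].tolist(),r[5]) for r in rings(s,12)])
hsv=cv2.cvtColor(t['frame'],cv2.COLOR_RGB2HSV);H,S,V=[hsv[...,i] for i in range(3)]
m=(H>40)&(H<85)&(S>70)
print([(x,y,P[y,x,2].round(1)) for y,x in zip(*np.nonzero(m)) if 175<x<200 and 210<y<235])
print([(u,v,P[v,u,2].round(1)) for v in (219,220,221,222,223,224) for u in (194,198,202,206,210,214)])
"
```

```text
time_s: 22.65
ee_pos: [573.7, -181.1, 66.5]
tool_rot: [[1.0, 0.004, -0.001], [0.001, -0.005, 1.0], [0.004, -1.0, -0.005]]
force: [-0.8, -1.2, 0.8]
finger_gap: 1.0
[ 573.66862204 -181.23641566   66.58803225] [0.12844967 0.76818358 0.32479727]
[('red', (136, 286), [446.3, 300.5], 6.7), ('blu', (389, 151), [763.2, -297.4], 60.5), ('blu', (242, 229), [577.8, 55.8], 173.0), ('blu', (448, 261), [496.8, -429.7], -1.0)]
[('red', (190, 179), [446.7, 309.2], 8.8), ('red', (237, 327), [445.3, -296.7], -0.8), ('yel', (87, 98), [102.6, 1185.1], 57.1), ('yel', (87, 111), [108.0, 1019.1], 60.8), ('yel', (277, 280), [563.8, -197.6], 16.6), ('yel', (306, 315), [590.0, -312.3], -0.2), ('blu', (78, 44), [-6.9, 2338.3], -9.7), ('blu', (284, 25), [1631.5, 2691.2], 55.6), ('blu', (210, 69), [750.3, 1518.4], -252.1), ('blu', (249, 184), [617.0, 222.4], 131.8), ('blu', (372, 275), [781.9, -251.2], 63.6), ('blu', (283, 379), [495.7, -432.4], 0.9)]
[(np.int64(182), np.int64(222), np.float64(0.3)), (np.int64(183), np.int64(222), np.float64(-2.2)), (np.int64(184), np.int64(222), np.float64(1.5)), (np.int64(185)
[... 1032 characters left out ...]
98, 221, np.float64(5.1)), (202, 221, np.float64(-1.6)), (206, 221, np.float64(-1.1)), (210, 221, np.float64(2.3)), (214, 221, np.float64(62.7)), (194, 222, np.float64(114.6)), (198, 222, np.float64(115.0)), (202, 222, np.float64(115.8)), (206, 222, np.float64(116.1)), (210, 222, np.float64(0.1)), (214, 222, np.float64(60.0)), (194, 223, np.float64(112.1)), (198, 223, np.float64(113.3)), (202, 223, np.float64(113.5)), (206, 223, np.float64(114.9)), (210, 223, np.float64(114.6)), (214, 223, np.float64(115.9)), (194, 224, np.float64(146.0)), (198, 224, np.float64(148.5)), (202, 224, np.float64(145.5)), (206, 224, np.float64(145.2)), (210, 224, np.float64(108.5)), (214, 224, np.float64(110.9))]
```

View pics/s15.png

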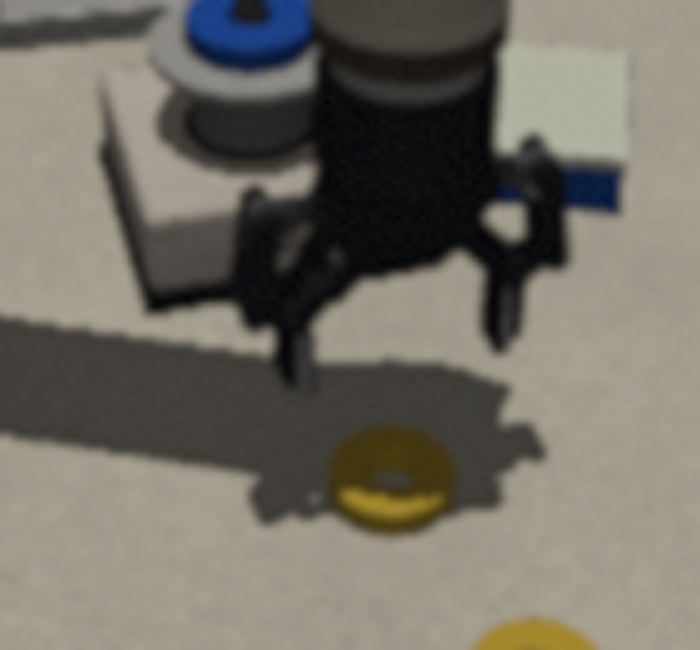

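View pics/t15.png

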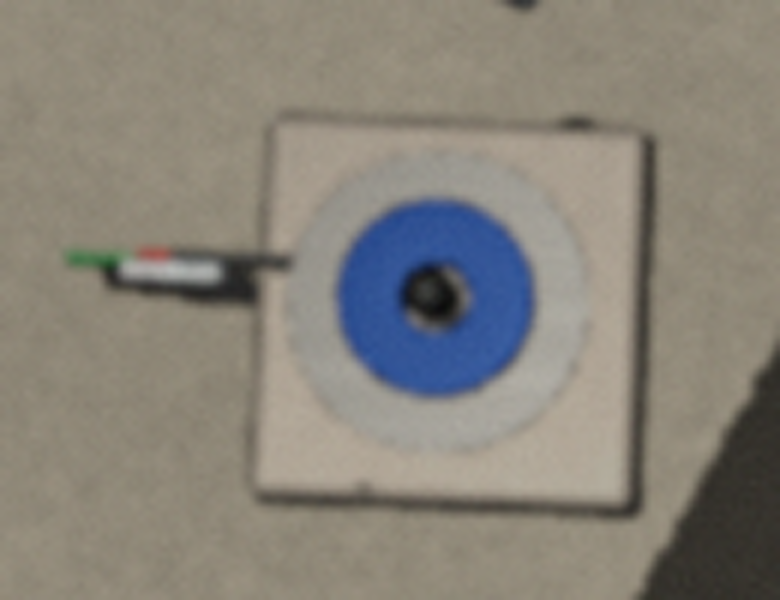

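```bash
python3 -m creep '[[[-0.001,0.02,0.0004],0,0.0854],[[-0.0015,0.045,0.0004],0,0.0854],[[-0.0015,0.058,0.0004],0,0.0854],[[-0.0015,0.0645,0.0004],0,0.0854],[[-0.0015,0.065,0.0004],0,0.0854],[[-0.0015,0.065,0.0004],0,0.0854],[[-0.0015,0.065,0.0004],0,0.0854]]'; python3 -c "
from h import *
s=cam('side');show(s,'s16.png',220,200,120,110,6);print(get_obs()['ee_pos'])"
```

```text
time_s: 23.62
ee_pos: [572.8, -181.4, 2.2]
tool_rot: [[1.0, 0.005, -0.001], [0.001, -0.005, 1.0], [0.005, -1.0, -0.005]]
force: [0.5, 1.4, 0.4]
finger_gap: 1.001
[ 572.76622256 -181.35357339    2.15657201]
```

View pics/s16.png

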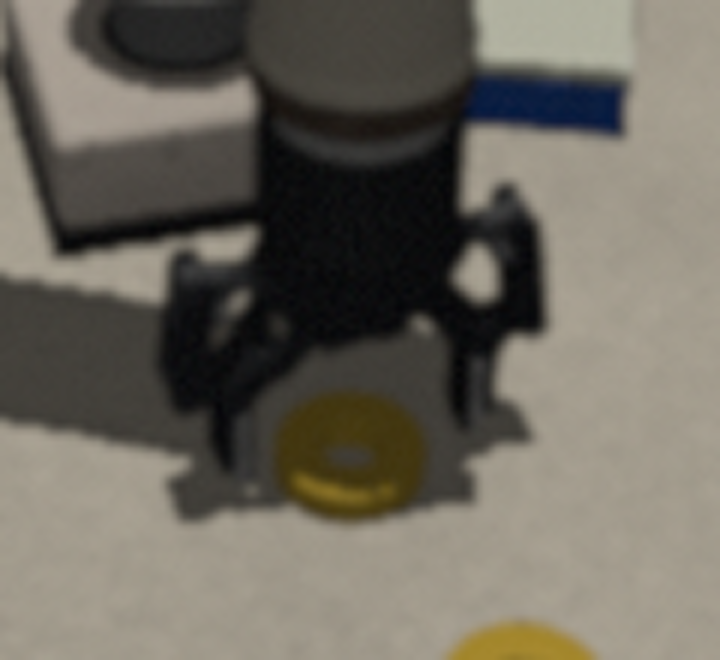

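```bash
python3 -m creep '[[[0,0.0005,0.0006],0,0.07],[[0,0.0005,0.0006],0,0.06],[[0,0.0005,0.0006],0,0.05],[[0,0.0005,0.0006],0,0.045],[[0,0.0005,0.0006],0,0.045],[[0,0.0005,0.0006],0,0.045],[[0,0.0005,0.0006],0,0.045],[[0,0.0005,0.0006],0,0.045]]' 70; python3 -c "
from h import *
o=get_obs();print(o['ee_pos'],o['force'])"
```

```text
time_s: 24.68
ee_pos: [572.9, -180.6, 3.0]
tool_rot: [[1.0, 0.005, -0.001], [0.001, -0.004, 1.0], [0.005, -1.0, -0.004]]
force: [-3.4, 1.2, 11.2]
finger_gap: 0.667
[ 572.89836413 -180.62963993    3.02235165] [-3.40163122  1.22896606 11.23454837]
```

```bash
python3 -m creep '[[[0,-0.01,0],0,0.045],[[0,-0.03,0],0,0.045],[[0,-0.08,0],0,0.045],[[0,-0.14,0],0,0.045],[[0,-0.2,0.01],0,0.045],[[-0.001,-0.235,0.04],0,0.045],[[-0.002,-0.245,0.09],0,0.045],[[-0.002,-0.245,0.14],0,0.045],[[-0.002,-0.245,0.19],0,0.045],[[-0.002,-0.245,0.22],0,0.045],[[-0.0025,-0.245,0.2292],0,0.045],[[-0.0025,-0.245,0.2292],0,0.045]]' 70; python3 -m creep '[[[0,0,0],0,0.045],[[0,0,0],0,0.045],[[0,0,0],0,0.045]]';  python3 -c "
from h import *
s=cam('side');show(s,'s17.png',180,60,150,150,5);o=get_obs();print(o['ee_pos'],o['force'],o['tool_rot'].round(3))
z=o['ee_pos'][2]-3
print([(r[0],r[1:3],r[4].tolist()) for r in rings(s,z+8) if 200<r[1]<300 and 80<r[2]<180], proj(s,[570.3,48.6,z+8]))
"
```

```text
time_s: 26.18
ee_pos: [568.9, 49.2, 247.4]
tool_rot: [[1.0, 0.005, -0.001], [0.001, -0.005, 1.0], [0.005, -1.0, -0.005]]
force: [-0.1, 0.8, -2.6]
finger_gap: 0.665
time_s: 26.55
ee_pos: [569.0, 48.2, 247.5]
tool_rot: [[1.0, 0.005, 0.001], [-0.001, -0.005, 1.0], [0.005, -1.0, -0.005]]
force: [-0.1, -0.5, -3.0]
finger_gap: 0.662
[568.91924944  48.48488762 247.41535815] [ 0.77404304 -0.12762218 -2.55601988] [[ 1.     0.005  0.   ]
 [-0.    -0.005  1.   ]
 [ 0.005 -1.    -0.005]]
[] [248.7044934  139.16274088]
```

View pics/s17.png

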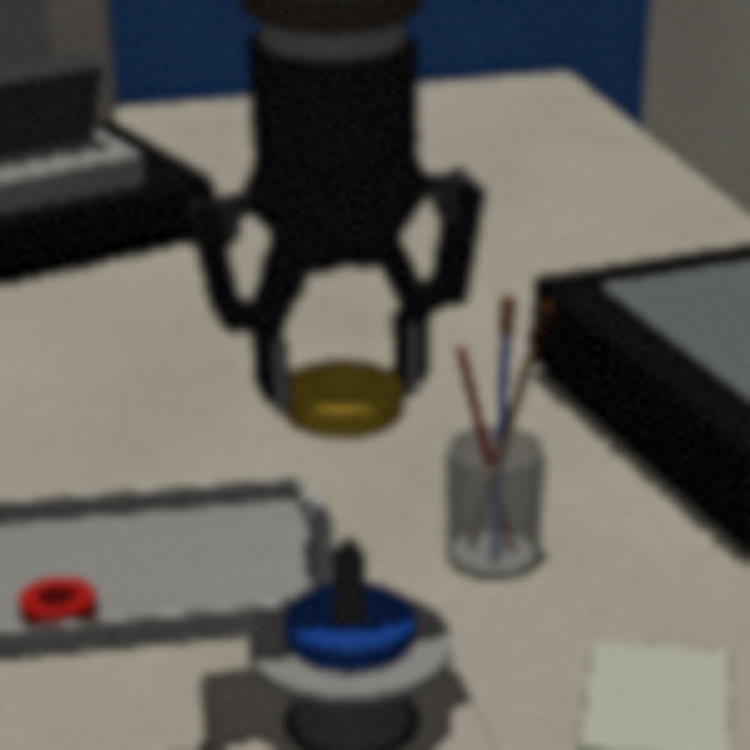

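```bash
python3 -m creep '[[[0.0012,0.02,0.0003],0,0.045],[[0.0012,0.045,0.0003],0,0.045],[[0.0012,0.06,0.0003],0,0.045],[[0.0012,0.066,0.0003],0,0.045],[[0.0012,0.066,0.0003],0,0.045],[[0.0012,0.066,0.0003],0,0.045],[[0.0012,0.066,0.0003],0,0.045]]' 70; python3 -c "
from h import *
s=cam('side');show(s,'s18.png',200,80,110,110,6);o=get_obs();print(o['ee_pos'],o['force'],o['tool_rot'].round(3))
"
```

```text
time_s: 27.48
ee_pos: [571.0, 48.5, 182.3]
tool_rot: [[1.0, 0.007, 0.0], [-0.0, -0.005, 1.0], [0.007, -1.0, -0.005]]
force: [-0.5, 1.1, -3.2]
finger_gap: 0.666
[570.93753134  48.49847498 182.11753583] [ 0.12123595  0.36869977 -2.838397  ] [[ 1.     0.006  0.   ]
 [-0.    -0.005  1.   ]
 [ 0.006 -1.    -0.005]]
```

View pics/s18.png

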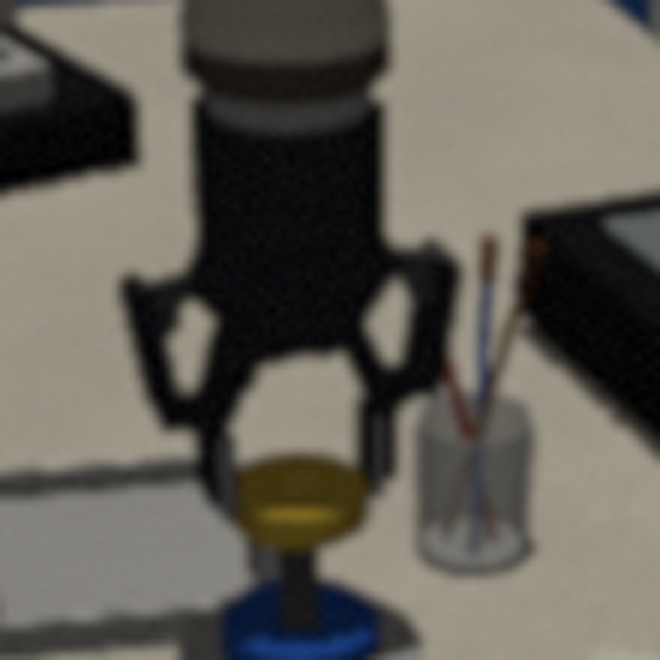

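```bash
python3 -m creep '[[[-0.0006,0.006,0],0,0.045],[[-0.0006,0.012,0],0,0.045],[[-0.0006,0.018,0],0,0.045],[[-0.0006,0.024,0],0,0.045],[[-0.0006,0.024,0],0,0.045]]' 70; python3 -c "
from h import *
s=cam('side');show(s,'s19.png',200,80,110,110,6);o=get_obs();print(o['ee_pos'],o['force'])
"
```

```text
time_s: 28.15
ee_pos: [569.9, 48.3, 157.3]
tool_rot: [[1.0, 0.005, 0.0], [-0.0, -0.005, 1.0], [0.005, -1.0, -0.005]]
force: [-0.2, 0.5, -1.1]
finger_gap: 0.663
[570.25205441  48.36325652 157.7167484 ] [-0.04176561  0.49823188 -2.01067625]
```

View pics/s19.png

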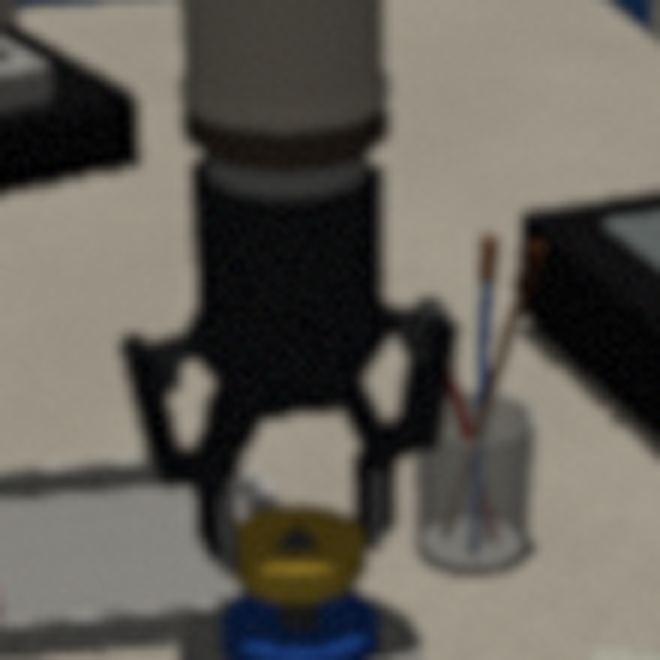

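```bash
python3 -m creep '[[[0,0.008,0],0,0.045],[[0,0.015,0],0,0.045],[[0,0.02,0],0,0.045],[[0,0.025,0],0,0.045],[[0,0.029,0],0,0.045],[[0,0.033,0],0,0.045],[[0,0.036,0],0,0.045],[[0,0.038,0],0,0.045],[[0,0.038,0],0,0.045],[[0,0.038,0],0,0.045],[[0,0.038,0],0,0.045]]' 70; python3 -c "
from h import *
s=cam('side');show(s,'s20.png',200,110,110,110,6);o=get_obs();print(o['ee_pos'],o['force'])
"
```

```text
time_s: 29.58
ee_pos: [570.4, 48.2, 119.8]
tool_rot: [[1.0, 0.006, 0.0], [-0.0, -0.005, 1.0], [0.006, -1.0, -0.005]]
force: [-1.8, -0.3, 0.1]
finger_gap: 0.664
[570.44441315  48.21585    119.80864731] [-1.36046517 -0.01316677  0.33187897]
```

View pics/s20.png

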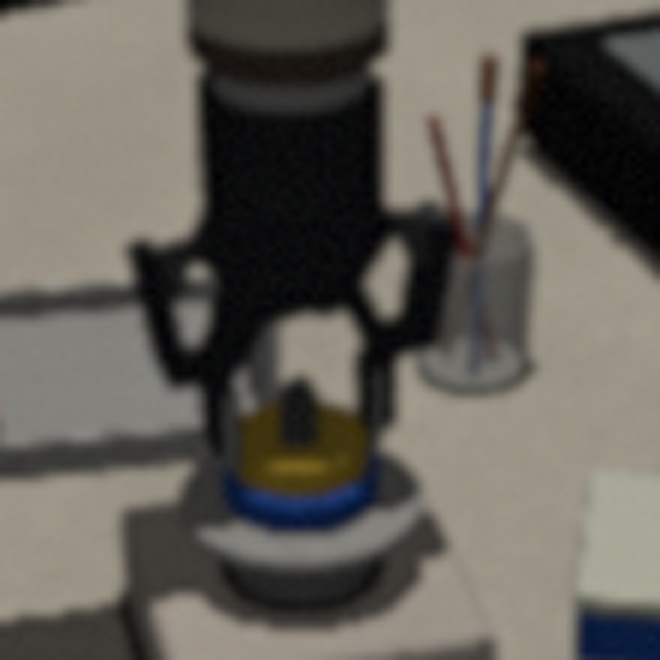

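Supported (force ≈ 0). Release and rise.

```bash
python3 -m creep '[[[0,0.001,0],0,0.045],[[0,0.001,0],0,0.065],[[0,0.001,0],0,0.07],[[0,0.001,0],0,0.075],[[0,0.001,0],0,0.08],[[0,0.001,0],0,0.08],[[0,0.001,0],0,0.08]]' 70; python3 -m creep '[[[0,-0.01,0],0,0.08],[[0,-0.03,0],0,0.0854],[[0,-0.06,0],0,0.0854],[[0,-0.1,0],0,0.0854],[[0,-0.12,0],0,0.0854],[[0,-0.12,0],0,0.0854],[[0,-0.12,0],0,0.0854]]'; python3 -c "
from h import *
s=cam('side');show(s,'s21.png',200,110,110,110,6);t=cam('top');o=get_obs();print(o['ee_pos'],o['force'])
print([(r[0],r[1:3],r[4].tolist(),r[5]) for r in rings(t,12)])
"
```

```text
time_s: 30.5
ee_pos: [570.5, 48.2, 118.8]
tool_rot: [[1.0, 0.006, 0.0], [-0.0, -0.005, 1.0], [0.006, -1.0, -0.005]]
force: [0.1, 0.1, -0.3]
finger_gap: 0.936
time_s: 31.38
ee_pos: [569.2, 48.8, 238.1]
tool_rot: [[1.0, 0.005, 0.0], [-0.0, -0.005, 1.0], [0.005, -1.0, -0.005]]
force: [-0.9, 0.9, 0.3]
finger_gap: 0.994
[568.89705364  48.70585174 237.49573092] [ 0.19137612 -0.13942774  0.11105934]
[('red', (392, 284), [446.3, -294.8], -1.2), ('red', (136, 286), [446.2, 300.4], 4.1), ('yel', (397, 222), [590.6, -312.0], 0.3), ('blu', (389, 151), [763.3, -297.5], 60.8), ('blu', (448, 261), [496.8, -429.8], -1.0)]
```

View pics/s21.png

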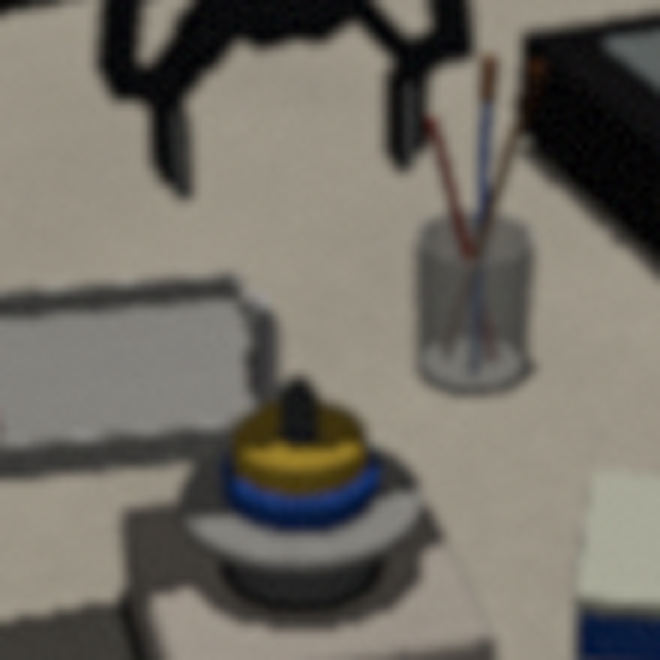

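```bash
python3 -m creep '[[[0.003,0,-0.04],0,0.0854],[[0.006,0,-0.09],0,0.0854],[[0.01,0,-0.15],0,0.0854],[[0.013,0.01,-0.21],0,0.0854],[[0.017,0.04,-0.265],0,0.0854],[[0.02,0.08,-0.31],0,0.0854],[[0.0217,0.12,-0.345],0,0.0854],[[0.0217,0.16,-0.3607],0,0.0854],[[0.0217,0.172,-0.3607],0,0.0854],[[0.0217,0.172,-0.3607],0,0.0854],[[0.0217,0.172,-0.3607],0,0.0854],[[0.0217,0.172,-0.3607],0,0.0854]]'; python3 -c "
from h import *
s=cam('side');show(s,'s22.png',200,140,130,110,6);o=get_obs();print(o['ee_pos'],o['force'],o['tool_rot'].round(3))
t=cam('top');show(t,'t22.png',170,180,130,100,6);P=cloud(t)
print([(r[0],r[1:3],r[4].tolist(),r[5]) for r in rings(t,12)])
print([(r[0],r[1:3],r[4].tolist(),r[5]) for r in rings(s,12)])
print([(u,v,P[v,u,2].round(1)) for v in (222,223,224) for u in (182,184,186,188,194,198,202,206,210,214)])
"
```

```text
time_s: 32.98
ee_pos: [592.7, -312.3, 69.5]
tool_rot: [[1.0, 0.006, -0.001], [0.001, -0.006, 1.0], [0.006, -1.0, -0.006]]
force: [0.7, 1.2, -0.4]
finger_gap: 1.003
[ 592.46917762 -312.48939327   69.32990396] [ 0.65069941 -1.44068445 -0.62118721] [[ 1.     0.006 -0.001]
 [ 0.001 -0.006  1.   ]
 [ 0.006 -1.    -0.006]]
[('red', (392, 284), [446.3, -294.7], -0.6), ('red', (136, 286), [446.4, 300.5], 0.0), ('yel', (241, 229), [577.5, 56.3], 159.0), ('blu', (389, 151), [763.1, -297.4], 58.7)]
[('red', (190, 179), [446.3, 309.3], 8.7), ('red', (237, 327), [445.4, -296.7], 1.2), ('yel', (88, 98), [105.2, 1185.1], 58.0), ('yel', (87, 111), [108.0, 1019.1], 59.5), ('yel', (249, 183), [619.3, 232.5], 133.3), ('yel', (306, 322), [581.7, -328.8], 17.5), ('blu', (87, 44), [53.1, 2312.2], -10.3), ('blu', (291, 19), [1786.2, 2934.8], 99.8), ('blu', (212, 66), [773.3, 1570.7], -224.2), ('blu', (249, 188), [610.7, 200.4], 129.4), ('blu', (372, 275), [781.6, -251.5], 64.3), ('blu', (283, 379), [495.6, -432.4], -0.3)]
[(182, 222, np.float64(-0.2)), (184, 222, np.float64(1.0)), (186, 222, np.float64(1.3)), (188, 222, np.float64(-2.9)), (194, 222, np.float64(-1.5)), (198, 222, np.float64(-0.0)), (202, 222, np.float64(2.6)), (206, 222, np.float64(0.4)), (210, 222, np.float64(-3.0)), (214, 222, np.float64(62.6)), (182, 223, np.float64(102.3)), (184, 223, np.float64(103.5)), (186, 223, np.float64(99.9)), (188, 223, np.float64(103.4)), (194, 223, np.float64(99.0)), (198, 223, np.float64(96.5)), (202, 223, np.float64(99.8)), (206, 223, np.float64(97.7)), (210, 223, np.float64(97.7)), (214, 223, np.float64(98.7)), (182, 224, np.float64(101.3)), (184, 224, np.float64(101.3)), (186, 224, np.float64(101.9)), (188, 224, np.float64(107.3)), (194, 224, np.float64(145.6)), (198, 224, np.float64(147.3)), (202, 224, np.float64(145.8)), (206, 224, np.float64(149.3)), (210, 224, np.float64(102.4)), (214, 224, np.float64(100.8))]
```

View pics/s22.png

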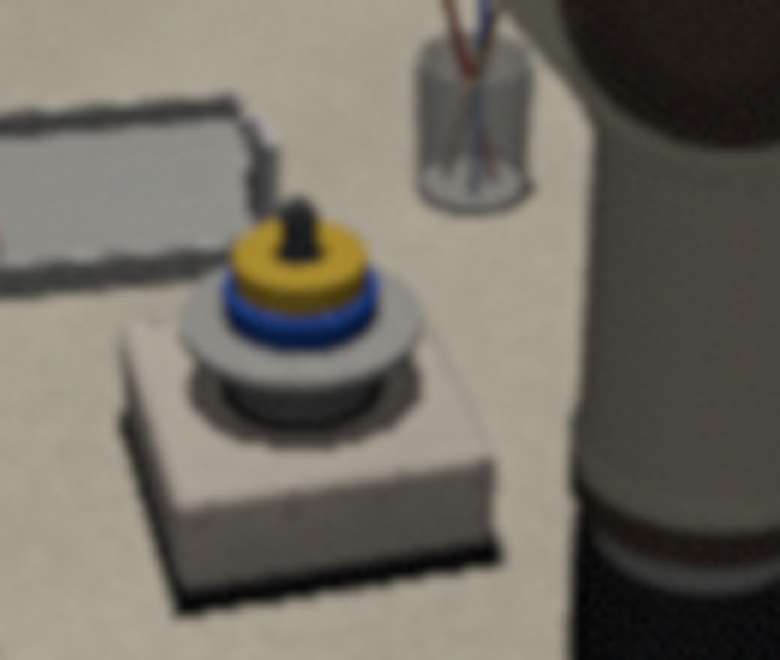

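View pics/t22.png

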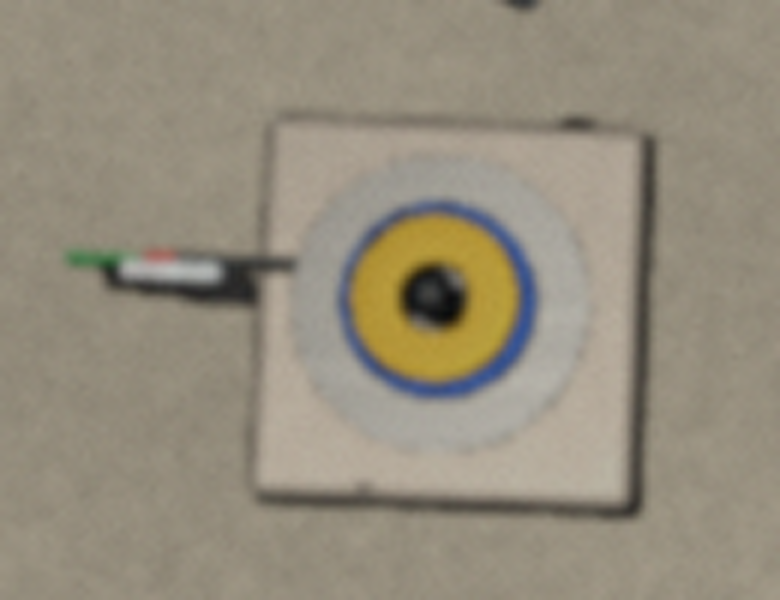

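```bash
python3 -c "
from h import *
s=cam('side')
for p in ([586,166,98],[586,180,98],[586,148,98],[586,172,90],[586,172,106]): print(p,proj(s,p))
show(s,'s23.png',230,150,50,40,15)"
```

```text
[586, 166, 98] [243.93738712 170.99591117]
[586, 180, 98] [242.68418266 168.72456624]
[586, 148, 98] [245.58411133 173.98048296]
[586, 172, 90] [243.46973657 172.41926603]
[586, 172, 106] [243.32445702 167.59552349]
```

View pics/s23.png

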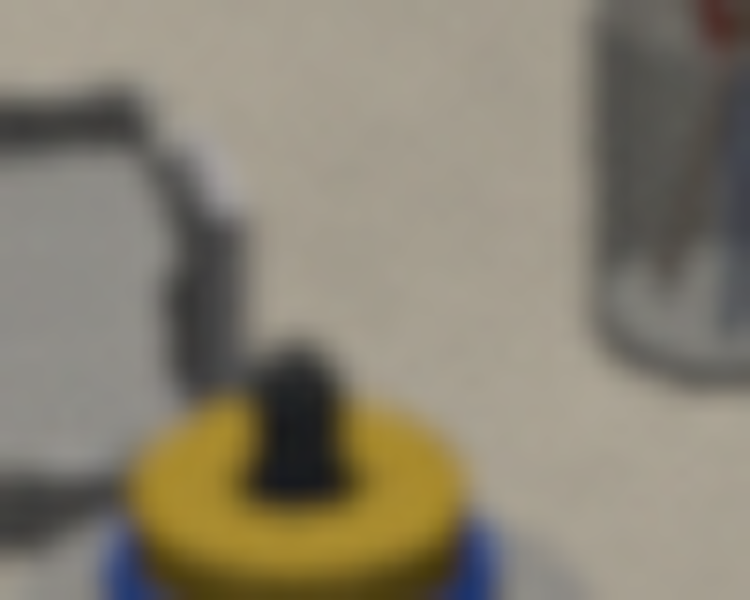

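```bash
python3 -m creep '[[[-0.001,0.02,0.0005],0,0.0854],[[-0.0015,0.045,0.0005],0,0.0854],[[-0.0019,0.058,0.0005],0,0.0854],[[-0.0019,0.065,0.0005],0,0.0854],[[-0.0019,0.0665,0.0005],0,0.0854],[[-0.0019,0.0665,0.0005],0,0.0854],[[-0.0019,0.0665,0.0005],0,0.06],[[-0.0019,0.0665,0.0005],0,0.045],[[-0.0019,0.0665,0.0005],0,0.045],[[-0.0019,0.0665,0.0005],0,0.045],[[-0.0019,0.0665,0.0005],0,0.045],[[-0.0019,0.0665,0.0005],0,0.045]]' 70
python3 -m creep '[[[0,0,0],0,0.045],[[0,0,0],0,0.045],[[0,-0.01,0],0,0.045],[[0,-0.03,0],0,0.045],[[0,-0.08,0],0,0.045],[[0,-0.14,0],0,0.045],[[0,-0.2,0],0,0.045],[[0,-0.22,0],0,0.045],[[0,-0.22,0],0,0.045],[[0,-0.22,0],0,0.045]]' 70
python3 -c "
from h import *
s=cam('side');show(s,'s24.png',230,150,130,130,5);o=get_obs();print(o['ee_pos'],o['force'])"
```

```text
time_s: 34.62
ee_pos: [591.2, -313.0, 3.8]
tool_rot: [[1.0, 0.007, -0.0], [0.001, -0.007, 1.0], [0.007, -1.0, -0.007]]
force: [-1.0, 0.6, 6.2]
finger_gap: 0.659
time_s: 35.88
ee_pos: [588.3, -310.6, 221.3]
tool_rot: [[1.0, 0.003, -0.001], [0.001, -0.005, 1.0], [0.003, -1.0, -0.005]]
force: [-0.3, -0.4, -2.9]
finger_gap: 0.656
[ 588.16912844 -310.50823664  220.81154294] [-0.07909637 -0.42018246 -2.73396612]
```

View pics/s24.png

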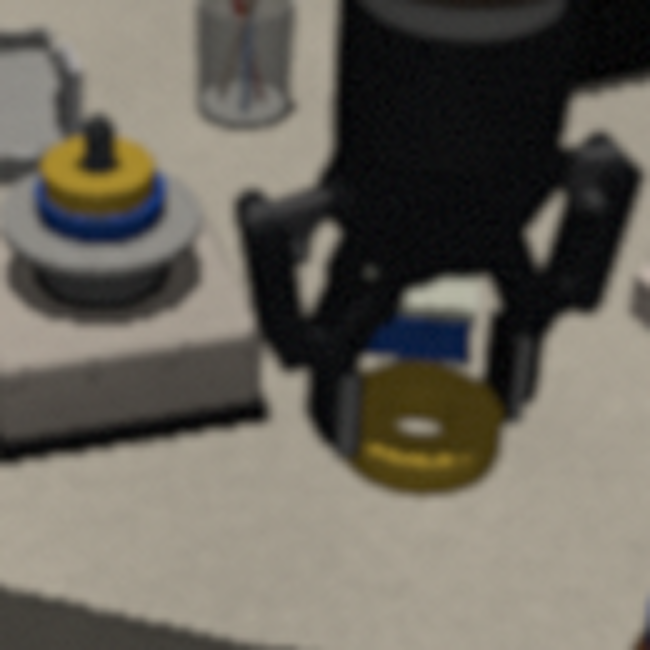

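```bash
python3 -m creep '[[[-0.002,0,0.035],0,0.045],[[-0.004,0,0.09],0,0.045],[[-0.007,0,0.15],0,0.045],[[-0.01,0,0.21],0,0.045],[[-0.013,0,0.27],0,0.045],[[-0.016,0,0.33],0.02,0.045],[[-0.019,0,0.39],0.04,0.045],[[-0.022,0,0.45],0.06,0.045],[[-0.026,0,0.51],0.08,0.045],[[-0.029,0,0.565],0.1,0.045],[[-0.031,0,0.595],0.106,0.045],[[-0.031,0,0.601],0.106,0.045]]' 70
python3 -m creep '[[[0,0,0],0,0.045],[[0,0,0],0,0.045],[[0,0,0],0,0.045]]' 70
```

```text
time_s: 37.42
ee_pos: [554.4, 293.4, 215.3]
tool_rot: [[0.995, -0.002, 0.1], [-0.1, -0.005, 0.995], [-0.001, -1.0, -0.006]]
force: [-0.5, -0.2, -2.0]
finger_gap: 0.658
time_s: 37.8
ee_pos: [554.9, 291.6, 215.2]
tool_rot: [[0.995, -0.002, 0.103], [-0.103, -0.006, 0.995], [-0.001, -1.0, -0.006]]
force: [0.4, -0.3, -1.9]
finger_gap: 0.655
```

```bash
python3 -m creep '[[[0.001,0.03,0],0,0.045],[[0.002,0.08,0],0,0.045],[[0.002,0.13,0],0,0.045],[[0.002,0.17,0],0,0.045],[[0.002,0.19,0],0,0.045],[[0.002,0.2,0],0,0.045],[[0.002,0.2,0],0,0.045],[[0.002,0.2,0],0,0.045]]' 70
python3 -c "
from h import *
s=cam('side');show(s,'s25.png',150,100,130,110,6);o=get_obs();print(o['ee_pos'],o['force'])
t=cam('top');show(t,'t25.png',60,190,140,140,5)"
```

```text
time_s: 38.8
ee_pos: [557.9, 290.8, 16.9]
tool_rot: [[0.995, 0.001, 0.103], [-0.103, -0.005, 0.995], [0.001, -1.0, -0.005]]
force: [-1.0, -0.4, -1.5]
finger_gap: 0.657
[557.74842026 290.84403901  16.87983576] [-0.04309636 -0.23080058 -3.05098652]
```

View pics/s25.png

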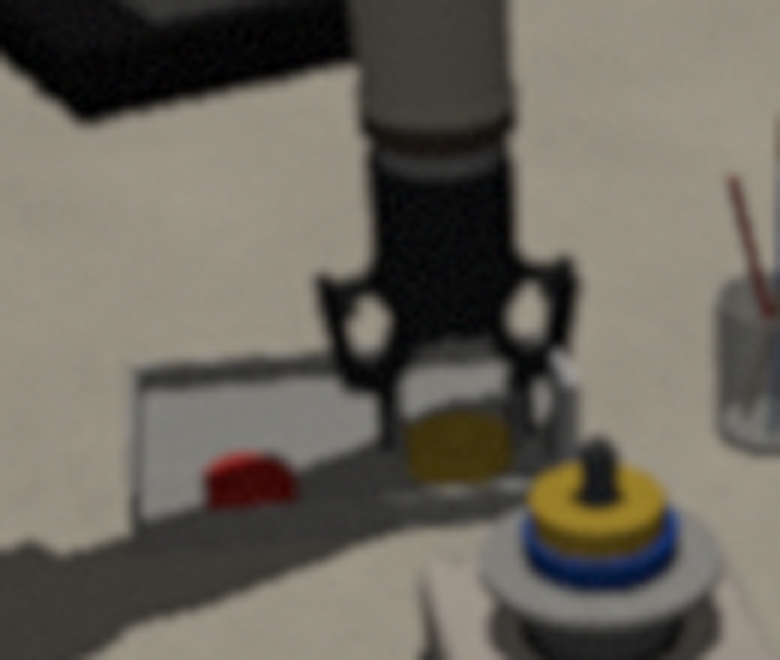

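View pics/t25.png

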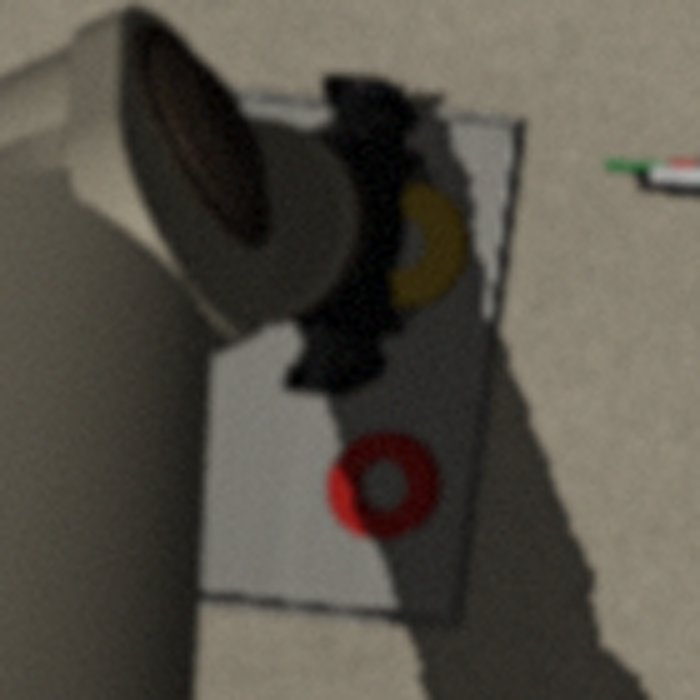

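Clear of walls. Set it down: floor contact expected near TCP 7.5.

```bash
python3 -m creep '[[[0,0.004,0],0,0.045],[[0,0.0075,0],0,0.045],[[0,0.0095,0],0,0.045],[[0,0.01,0],0,0.045],[[0,0.01,0],0,0.045]]' 70
```

```text
time_s: 39.52
ee_pos: [557.5, 290.8, 7.9]
tool_rot: [[0.995, 0.0, 0.102], [-0.102, -0.005, 0.995], [0.001, -1.0, -0.005]]
force: [-3.8, -1.5, 8.5]
finger_gap: 0.657
```

```bash
python3 -m creep '[[[0,0,0],0,0.07],[[0,0,0],0,0.073],[[0,0,0],0,0.073],[[0,0,0],0,0.073],[[0,-0.03,0],0,0.073],[[0,-0.09,0],0,0.073],[[0,-0.15,0],0,0.08],[[0,-0.19,0],0,0.0854],[[0,-0.2,0],0,0.0854],[[0,-0.2,0],0,0.0854],[[0,-0.2,0],0,0.0854]]' 50; python3 -c "
from h import *
s=cam('side');show(s,'s26.png',150,100,130,110,6);o=get_obs();print(o['ee_pos'],o['tool_rot'].round(3));t=cam('top')
print([(r[0],r[1:3],r[4].tolist(),r[5]) for r in rings(t,12)])"
```

```text
time_s: 40.9
ee_pos: [556.3, 291.2, 205.7]
tool_rot: [[0.995, -0.003, 0.102], [-0.102, -0.006, 0.995], [-0.002, -1.0, -0.007]]
force: [0.5, 0.2, -0.1]
finger_gap: 1.0
[556.28240257 291.12165399 205.62112969] [[ 0.995 -0.003  0.102]
 [-0.102 -0.007  0.995]
 [-0.002 -1.    -0.007]]
[('red', (392, 284), [446.3, -294.8], -3.0), ('yel', (243, 229), [575.7, 53.0], 156.2), ('yel', (150, 234), [566.0, 270.7], 21.3), ('blu', (389, 151), [763.2, -297.5], 64.5), ('blu', (448, 261), [496.8, -429.8], -0.2)]
```

View pics/s26.png

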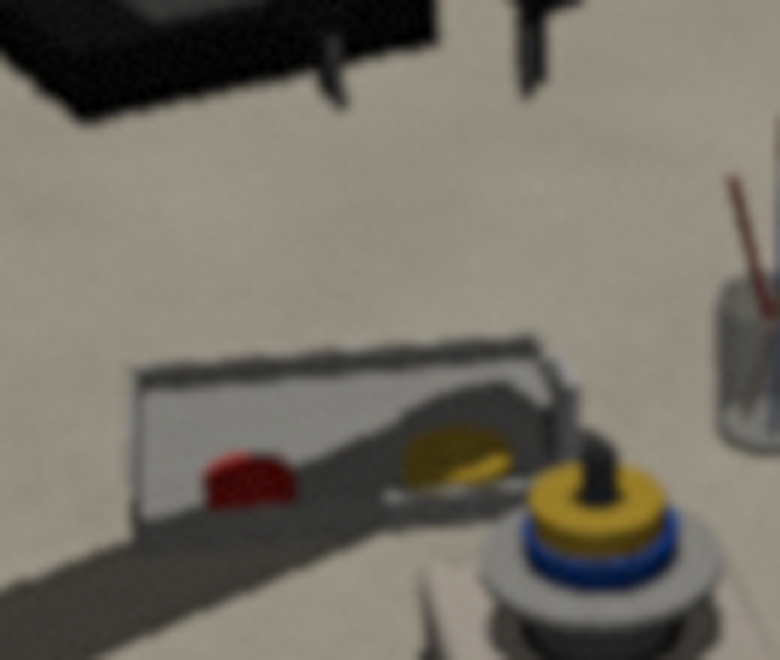

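```bash
python3 -m creep '[[[-0.003,0,-0.035],-0.01,0.0854],[[-0.0075,0,-0.09],-0.02,0.0854],[[-0.0125,0,-0.15],-0.04,0.0854],[[-0.0175,0,-0.21],-0.05,0.0854],[[-0.0225,0,-0.27],-0.06,0.0854],[[-0.0275,0,-0.33],-0.08,0.0854],[[-0.0325,0,-0.39],-0.1,0.0854],[[-0.0375,0,-0.45],-0.1,0.0854],[[-0.0425,0,-0.51],-0.1,0.0854],[[-0.047,0,-0.56],-0.1,0.0854],[[-0.0497,0,-0.588],-0.1,0.0854],[[-0.0497,0,-0.5943],-0.1,0.0854]]' 50
python3 -m creep '[[[0,0,0],0,0.0854],[[0,0.03,0],0,0.08],[[0,0.08,0],0,0.075],[[0,0.12,0],0,0.07],[[0,0.14,0],0,0.07],[[0,0.14,0],0,0.07],[[0,0.14,0],0,0.07]]' 50; python3 -c "
from h import *
s=cam('side');show(s,'s27.png',180,240,120,110,6);o=get_obs();print(o['ee_pos'],o['tool_rot'].round(3));t=cam('top')
print([(r[0],r[1:3],r[4].tolist(),r[5]) for r in rings(t,12)])
print([(r[0],r[1:3],r[4].tolist(),r[5]) for r in rings(s,8)])"
```

```text
time_s: 42.5
ee_pos: [444.6, -296.9, 209.0]
tool_rot: [[1.0, -0.005, 0.007], [-0.007, -0.007, 1.0], [-0.005, -1.0, -0.007]]
force: [-0.6, 1.0, 0.1]
finger_gap: 0.996
time_s: 43.38
ee_pos: [444.9, -297.2, 69.7]
tool_rot: [[1.0, -0.004, 0.005], [-0.005, -0.007, 1.0], [-0.004, -1.0, -0.007]]
force: [0.8, -0.5, 0.8]
finger_gap: 0.818
[ 445.08836412 -297.65977897   70.11190247] [[ 1.    -0.003  0.006]
 [-0.006 -0.007  1.   ]
 [-0.003 -1.    -0.007]]
[('red', (136, 286), [446.2, 300.6], 3.3), ('yel', (243, 230), [575.7, 53.0], 155.5), ('yel', (140, 238), [557.3, 291.7], 5.1), ('blu', (389, 151), [763.2, -297.3], 59.7), ('blu', (445, 256), [508.9, -422.9], 13.2)]
[('red', (190, 179), [447.0, 316.1], 6.0), ('red', (237, 327), [446.2, -293.8], 1.0), ('yel', (87, 98), [101.7, 1196.9], 59.5), ('yel', (87, 111), [106.6, 1030.3], 58.2), ('blu', (56, 48), [-137.6, 2266.7], -27.6), ('blu', (255, 33), [1291.2, 2433.7], 11.7), ('blu', (309, 216), [733.4, 14.6], 16.2), ('blu', (372, 275), [784.5, -248.0], 62.1), ('blu', (283, 379), [496.6, -430.1], 0.4)]
```

View pics/s27.png

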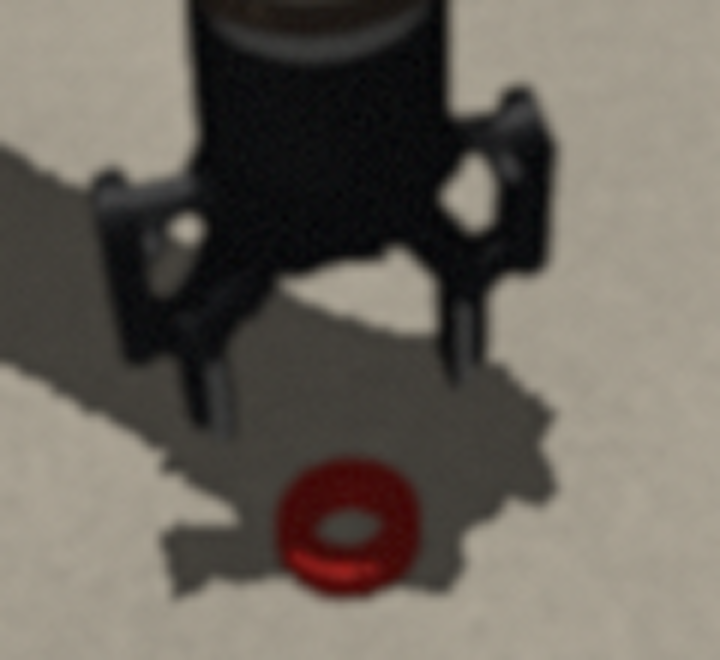

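```bash
python3 -m creep '[[[0.001,0.02,0.002],0,0.07],[[0.0012,0.045,0.0027],0,0.07],[[0.0012,0.058,0.0027],0,0.07],[[0.0012,0.065,0.0027],0,0.07],[[0.0012,0.066,0.0027],0,0.07],[[0.0012,0.066,0.0027],0,0.07],[[0.0012,0.066,0.0027],0,0.05],[[0.0012,0.066,0.0027],0,0.035],[[0.0012,0.066,0.0027],0,0.03],[[0.0012,0.066,0.0027],0,0.03],[[0.0012,0.066,0.0027],0,0.03],[[0.0012,0.066,0.0027],0,0.03]]' 50
python3 -m creep '[[[0,0,0],0,0.03],[[0,-0.01,0],0,0.03],[[0,-0.03,0],0,0.03],[[0,-0.08,0],0,0.03],[[0,-0.14,0],0,0.03],[[0,-0.19,0],0,0.03],[[0,-0.21,0],0,0.03],[[0,-0.215,0],0,0.03],[[0,-0.215,0],0,0.03],[[0,-0.215,0],0,0.03]]' 50
python3 -c "
from h import *
s=cam('side');show(s,'s28.png',170,170,120,110,6);o=get_obs();print(o['ee_pos'],o['force'],o['tool_rot'].round(3))"
```

```text
time_s: 44.98
ee_pos: [446.5, -296.0, 5.3]
tool_rot: [[1.0, -0.002, 0.006], [-0.006, -0.008, 1.0], [-0.002, -1.0, -0.008]]
force: [-0.5, 0.8, 6.7]
finger_gap: 0.557
time_s: 46.22
ee_pos: [446.0, -293.8, 218.9]
tool_rot: [[1.0, -0.004, 0.006], [-0.006, -0.007, 1.0], [-0.004, -1.0, -0.007]]
force: [-0.1, -0.2, -1.3]
finger_gap: 0.554
[ 446.0454741  -293.84195495  218.87981953] [ 0.02563528 -0.55915207 -1.61122267] [[ 1.    -0.004  0.006]
 [-0.006 -0.007  1.   ]
 [-0.004 -1.    -0.007]]
```

View pics/s28.png

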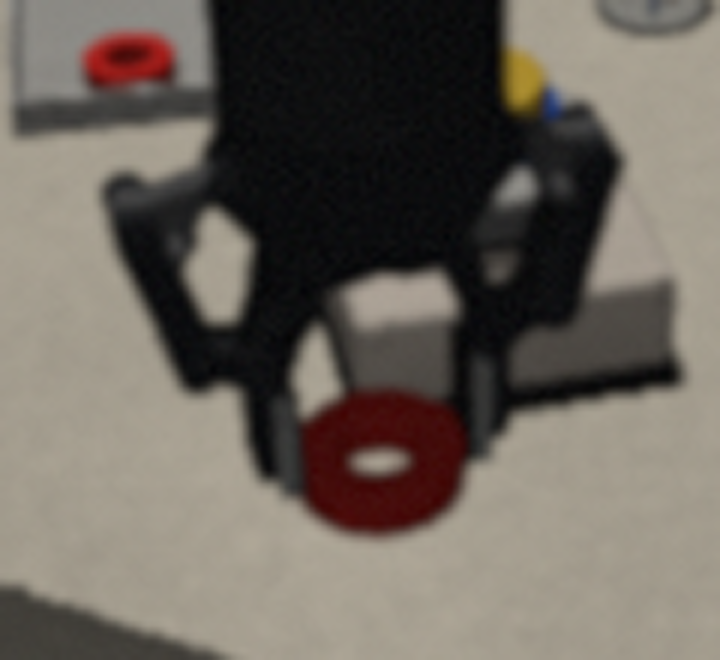

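```bash
python3 -m creep '[[[0.006,0,0.035],0,0.03],[[0.016,0,0.09],0,0.03],[[0.026,0,0.15],0,0.03],[[0.037,0,0.21],0,0.03],[[0.048,0,0.27],0,0.03],[[0.058,0,0.33],0.02,0.03],[[0.069,0,0.39],0.04,0.03],[[0.08,0,0.45],0.06,0.03],[[0.09,0,0.51],0.08,0.03],[[0.101,0,0.57],0.099,0.03],[[0.112,0,0.63],0.099,0.03],[[0.118,0,0.666],0.099,0.03]]' 50
python3 -m creep '[[[0,0,0],0,0.03],[[0,0,0],0,0.03],[[0,0,0],0,0.03]]' 50
```

```text
time_s: 47.78
ee_pos: [566.7, 375.4, 211.7]
tool_rot: [[0.995, -0.007, 0.101], [-0.101, -0.007, 0.995], [-0.006, -1.0, -0.007]]
force: [-0.6, 0.0, -0.9]
finger_gap: 0.548
time_s: 48.15
ee_pos: [567.2, 373.0, 211.3]
tool_rot: [[0.995, -0.007, 0.104], [-0.104, -0.008, 0.995], [-0.006, -1.0, -0.009]]
force: [0.7, 0.5, -1.2]
finger_gap: 0.552
```

Final TCP about 9; go to 18 first.

```bash
python3 -m creep '[[[0,0.03,0],0,0.03],[[0,0.08,0],0,0.03],[[0,0.13,0],0,0.03],[[0,0.17,0],0,0.03],[[0,0.188,0],0,0.03],[[0,0.194,0],0,0.03],[[0,0.194,0],0,0.03],[[0,0.194,0],0,0.03]]' 50
python3 -c "
from h import *
s=cam('side');show(s,'s29.png',150,90,130,110,6);o=get_obs();print(o['ee_pos'],o['force'])
t=cam('top');show(t,'t29.png',60,190,140,140,5)"
```

```text
time_s: 49.15
ee_pos: [567.1, 372.2, 19.4]
tool_rot: [[0.995, -0.005, 0.104], [-0.104, -0.007, 0.995], [-0.004, -1.0, -0.007]]
force: [0.3, -0.8, -0.3]
finger_gap: 0.553
[566.95337307 372.09948768  19.20516279] [-0.26179284  0.3648684  -0.95476253]
```

View pics/s29.png

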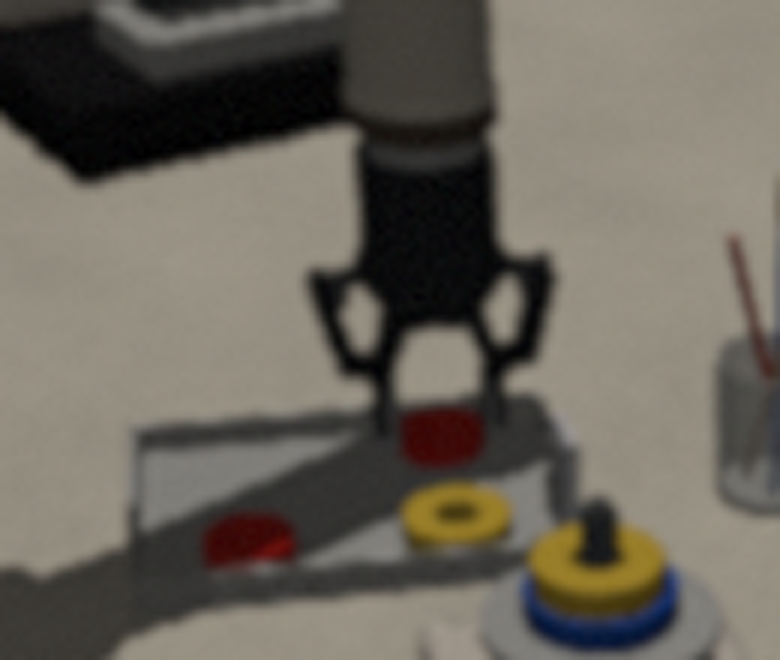

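View pics/t29.png

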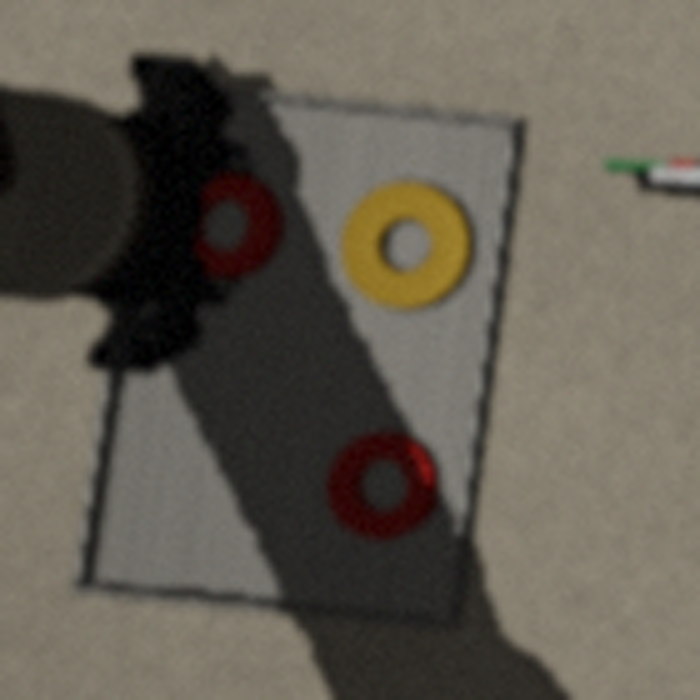

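```bash
python3 -m creep '[[[0,0.004,0],0,0.03],[[0,0.008,0],0,0.03],[[0,0.01,0],0,0.03],[[0,0.011,0],0,0.03],[[0,0.011,0],0,0.03]]' 50
```

```text
time_s: 49.88
ee_pos: [566.5, 371.9, 9.4]
tool_rot: [[0.995, -0.006, 0.104], [-0.104, -0.007, 0.995], [-0.005, -1.0, -0.008]]
force: [-4.4, -2.4, 10.5]
finger_gap: 0.551
```

```bash
python3 -m creep '[[[0,0,0],0,0.06],[[0,0,0],0,0.065],[[0,0,0],0,0.065],[[0,0,0],0,0.065],[[0,-0.03,0],0,0.065],[[0,-0.09,0],0,0.07],[[0,-0.15,0],0,0.08],[[0,-0.19,0],0,0.0854],[[0,-0.2,0],0,0.0854],[[0,-0.2,0],0,0.0854],[[0,-0.2,0],0,0.0854]]' 50; python3 -c "
from h import *
s=cam('side');show(s,'s30.png',150,100,130,110,6);o=get_obs();print(o['ee_pos'],o['tool_rot'].round(3));t=cam('top')
print([(r[0],r[1:3],r[4].tolist(),r[5]) for r in rings(t,12)])"
```

```text
time_s: 51.25
ee_pos: [566.4, 372.6, 206.9]
tool_rot: [[0.995, -0.009, 0.104], [-0.104, -0.009, 0.995], [-0.008, -1.0, -0.01]]
force: [0.6, -0.4, -0.1]
finger_gap: 1.001
[566.42178834 372.58863042 206.81429249] [[ 0.995 -0.009  0.104]
 [-0.104 -0.009  0.995]
 [-0.008 -1.    -0.01 ]]
[('yel', (243, 230), [575.7, 52.9], 161.5), ('yel', (141, 238), [557.4, 291.7], 3.2), ('blu', (389, 151), [763.2, -297.4], 64.1), ('blu', (448, 261), [496.7, -429.8], -2.0)]
```

View pics/s30.png

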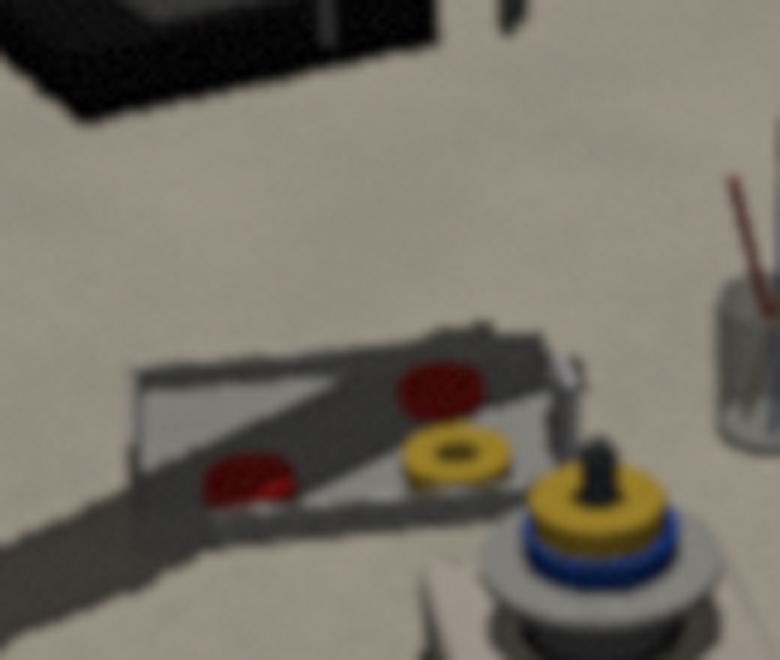

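```bash
python3 -m creep '[[[0,0,-0.04],-0.01,0.0854],[[0.002,0,-0.1],-0.02,0.0854],[[0.003,0,-0.16],-0.03,0.0854],[[0.004,0,-0.22],-0.05,0.0854],[[0.005,0,-0.28],-0.06,0.0854],[[0.006,0,-0.34],-0.08,0.0854],[[0.007,0,-0.4],-0.1,0.0854],[[0.008,0,-0.46],-0.104,0.0854],[[0.009,0,-0.52],-0.104,0.0854],[[0.01,0,-0.58],-0.104,0.0854],[[0.011,0,-0.63],-0.104,0.0854],[[0.012,0,-0.66],-0.104,0.0854]]' 50
python3 -c "
from h import *
o=get_obs();print(o['ee_pos'],o['tool_rot'].round(3));s=cam('side');t=cam('top')
print([(r[0],r[1:3],r[4].tolist(),r[5]) for r in rings(t,12)])
print([(r[0],r[1:3],r[4].tolist(),r[5]) for r in rings(s,8)])"
```

```text
time_s: 52.85
ee_pos: [508.4, -288.3, 212.6]
tool_rot: [[1.0, -0.011, 0.004], [-0.004, -0.01, 1.0], [-0.011, -1.0, -0.01]]
force: [1.2, 0.6, -0.1]
finger_gap: 1.002
[ 508.36345859 -288.27083426  212.62583518] [[ 1.    -0.011  0.004]
 [-0.004 -0.01   1.   ]
 [-0.011 -1.    -0.01 ]]
[('red', (106, 234), [566.4, 372.9], 3.6), ('red', (136, 286), [446.4, 300.4], 0.7), ('yel', (243, 229), [575.7, 53.0], 154.8), ('yel', (141, 238), [557.4, 291.7], 5.3), ('blu', (389, 151), [763.2, -297.4], 59.1)]
[('red', (222, 164), [568.5, 387.2], 8.7), ('red', (190, 179), [447.0, 316.1], 8.8), ('yel', (87, 98), [101.7, 1196.9], 59.0), ('yel', (87, 111), [106.6, 1030.3], 59.0), ('yel', (225, 175), [559.6, 308.8], 659.6), ('blu', (94, 46), [100.8, 2281.7], -22.6), ('blu', (303, 55), [1408.6, 1701.3], -184.1), ('blu', (310, 216), [736.3, 13.2], 17.9), ('blu', (372, 275), [784.4, -248.1], 62.2), ('blu', (283, 379), [496.6, -430.1], 0.0)]
```

```bash
python3 -m creep '[[[-0.004,0,-0.05],0,0.0854],[[-0.008,0.02,-0.1],0,0.0854],[[-0.011,0.06,-0.132],0,0.0854],[[-0.012,0.1,-0.142],0,0.0854],[[-0.012,0.13,-0.142],0,0.0854],[[-0.012,0.14,-0.142],0,0.0854],[[-0.012,0.14,-0.142],0,0.0854],[[-0.012,0.14,-0.142],0,0.0854]]' 70
python3 -c "
from h import *
s=cam('side');show(s,'s31.png',220,280,130,130,5);o=get_obs();print(o['ee_pos'],o['force'],o['tool_rot'].round(3))
print([(r[0],r[1:3],r[4].tolist(),r[5]) for r in rings(s,8) if r[2]>300])
t=cam('top');show(t,'t31.png',380,200,140,110,5)"
```

```text
time_s: 53.95
ee_pos: [494.6, -433.7, 76.0]
tool_rot: [[1.0, -0.009, 0.006], [-0.006, -0.013, 1.0], [-0.009, -1.0, -0.013]]
force: [0.6, -0.0, -0.2]
finger_gap: 1.0
[ 494.53283943 -433.85773714   76.19240168] [ 0.64362611  0.64147354 -0.48696845] [[ 1.    -0.009  0.006]
 [-0.006 -0.013  1.   ]
 [-0.009 -1.    -0.013]]
[('blu', (283, 379), [496.7, -429.8], 0.8)]
```

View pics/s31.png

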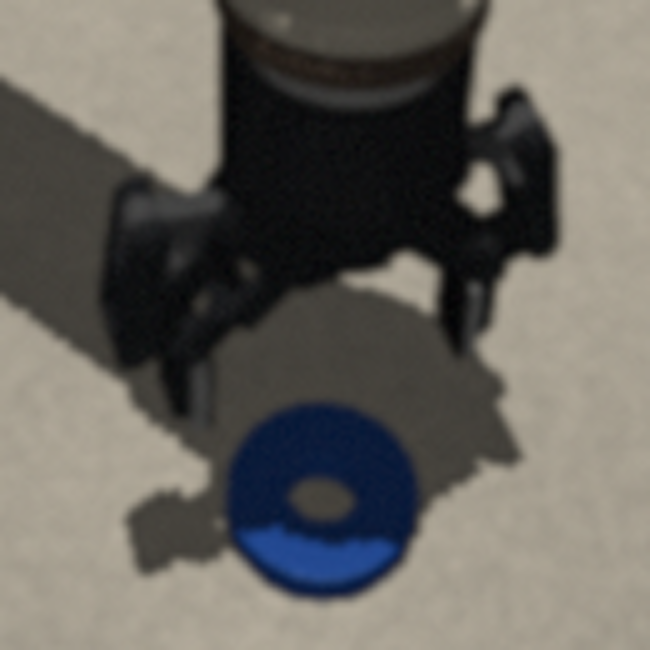

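```bash
python3 -m creep '[[[0.002,0.02,0.003],0,0.0854],[[0.0021,0.045,0.0038],0,0.0854],[[0.0021,0.062,0.0038],0,0.0854],[[0.0021,0.071,0.0038],0,0.0854],[[0.0021,0.073,0.0038],0,0.0854],[[0.0021,0.073,0.0038],0,0.0854],[[0.0021,0.073,0.0038],0,0.0854]]' 70
python3 -c "
from h import *
s=cam('side');show(s,'s32.png',220,300,130,110,5);o=get_obs();print(o['ee_pos'],o['force'])"
```

```text
time_s: 54.92
ee_pos: [496.4, -431.5, 3.9]
tool_rot: [[1.0, -0.008, 0.006], [-0.006, -0.014, 1.0], [-0.007, -1.0, -0.014]]
force: [-0.1, 1.2, -0.1]
finger_gap: 1.004
[ 496.4523107  -431.46434173    3.91746113] [ 0.40494953 -0.8495353  -0.61231248]
```

View pics/s32.png

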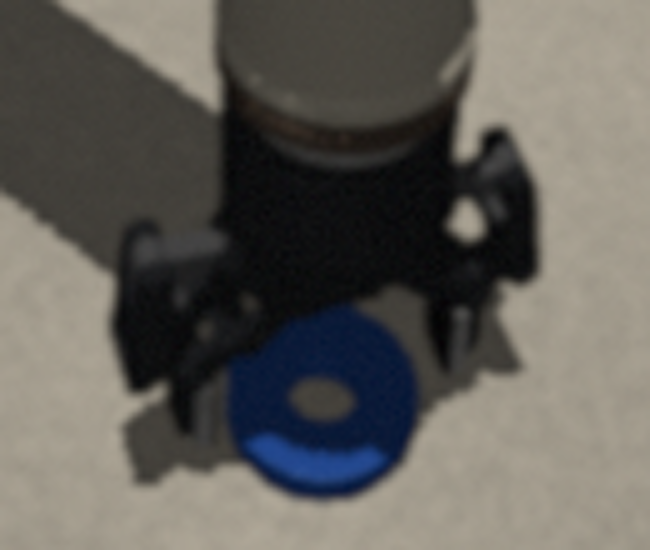

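```bash
python3 -m creep '[[[0,0.0025,0.0015],0,0.0854],[[0,0.0025,0.0015],0,0.07],[[0,0.0025,0.0015],0,0.06],[[0,0.0025,0.0015],0,0.05],[[0,0.0025,0.0015],0,0.05],[[0,0.0025,0.0015],0,0.05],[[0,0.0025,0.0015],0,0.05],[[0,0.0025,0.0015],0,0.05]]' 80
python3 -m creep '[[[0,-0.005,0],0,0.05],[[0,-0.025,0],0,0.05],[[0,-0.07,0],0,0.05],[[0,-0.12,0],0,0.05],[[0,-0.18,0],0,0.05],[[0,-0.21,0],0,0.05],[[0,-0.215,0],0,0.05],[[0,-0.215,0],0,0.05],[[0,-0.215,0],0,0.05]]'
python3 -c "
from h import *
s=cam('side');show(s,'s33.png',200,190,140,130,5);o=get_obs();print(o['ee_pos'],o['force'],o['tool_rot'].round(3))"
```

```text
time_s: 55.98
ee_pos: [497.0, -429.8, 2.9]
tool_rot: [[1.0, -0.007, 0.006], [-0.006, -0.014, 1.0], [-0.006, -1.0, -0.014]]
force: [-1.8, 3.5, 9.3]
finger_gap: 0.772
time_s: 57.1
ee_pos: [497.3, -425.9, 215.5]
tool_rot: [[1.0, -0.01, 0.006], [-0.006, -0.011, 1.0], [-0.01, -1.0, -0.011]]
force: [-0.3, -0.2, -3.9]
finger_gap: 0.767
[ 497.36616753 -426.01360585  215.53830174] [ 0.10607992  0.42006939 -3.4535908 ] [[ 1.    -0.01   0.006]
 [-0.006 -0.011  1.   ]
 [-0.01  -1.    -0.011]]
```

View pics/s33.png

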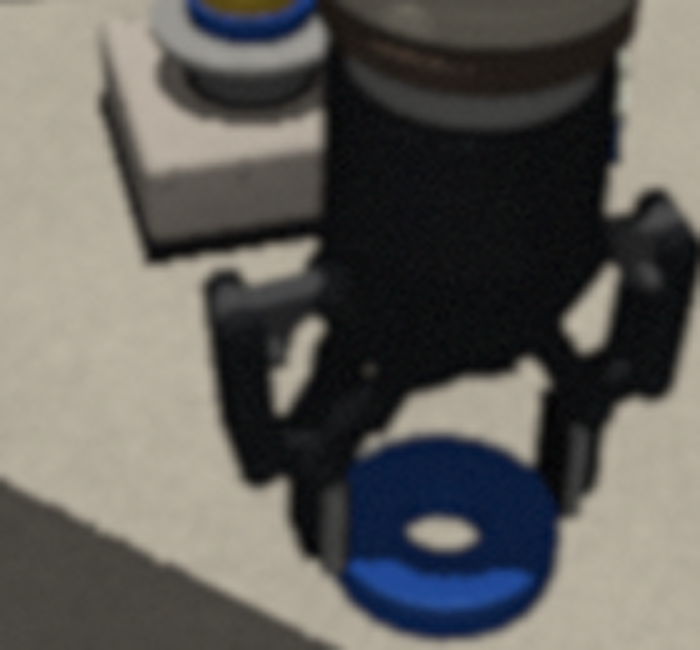

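```bash
python3 -m creep '[[[-0.002,0,0.035],0,0.05],[[-0.004,0,0.09],0,0.05],[[-0.007,0,0.15],0,0.05],[[-0.01,0,0.21],0,0.05],[[-0.013,0,0.27],0,0.05],[[-0.017,0,0.33],0.02,0.05],[[-0.02,0,0.39],0.04,0.05],[[-0.024,0,0.45],0.06,0.05],[[-0.027,0,0.51],0.08,0.05],[[-0.03,0,0.57],0.099,0.05],[[-0.034,0,0.63],0.099,0.05],[[-0.036,0,0.68],0.099,0.05]]' 80
python3 -c "
from h import *
s=cam('side');o=get_obs();print(o['ee_pos'],o['force'],o['tool_rot'].round(3))"
```

```text
time_s: 58.65
ee_pos: [464.5, 256.4, 207.1]
tool_rot: [[0.995, -0.011, 0.104], [-0.104, -0.012, 0.995], [-0.01, -1.0, -0.013]]
force: [0.7, -0.7, -2.8]
finger_gap: 0.767
[463.17053473 265.17000679 207.24409469] [ 0.19838335  8.66716734 -4.16930465] [[ 0.995 -0.011  0.096]
 [-0.096 -0.006  0.995]
 [-0.01  -1.    -0.007]]
```

```bash
python3 -m creep '[[[-0.006,0,0.04],0,0.05],[[-0.012,0,0.085],0,0.05],[[-0.0154,0,0.107],0,0.05],[[-0.0154,0,0.113],0,0.05],[[-0.0154,0,0.113],0,0.05],[[-0.0154,0,0.113],0,0.05],[[-0.0154,0,0.113],0,0.05]]' 80
python3 -m creep '[[[0,0.03,0],0,0.05],[[0,0.08,0],0,0.05],[[0,0.13,0],0,0.05],[[0,0.17,0],0,0.05],[[0,0.182,0],0,0.05],[[0,0.182,0],0,0.05],[[0,0.182,0],0,0.05]]' 80
python3 -c "
from h import *
s=cam('side');show(s,'s34.png',140,90,130,110,6);o=get_obs();print(o['ee_pos'],o['force'],o['tool_rot'].round(3))
t=cam('top');show(t,'t34.png',60,190,140,140,5)"
```

```text
time_s: 59.58
ee_pos: [459.3, 377.7, 206.8]
tool_rot: [[0.995, -0.011, 0.098], [-0.098, -0.006, 0.995], [-0.01, -1.0, -0.007]]
force: [-0.1, 0.1, -3.3]
finger_gap: 0.775
time_s: 60.45
ee_pos: [459.0, 377.6, 26.9]
tool_rot: [[0.995, -0.008, 0.098], [-0.099, -0.004, 0.995], [-0.007, -1.0, -0.005]]
force: [-0.9, 0.5, -3.5]
finger_gap: 0.773
[458.92614271 377.65469963  26.95214055] [-0.07784596 -0.1865113  -3.47401546] [[ 0.995 -0.008  0.098]
 [-0.098 -0.004  0.995]
 [-0.007 -1.    -0.005]]
```

View pics/s34.png

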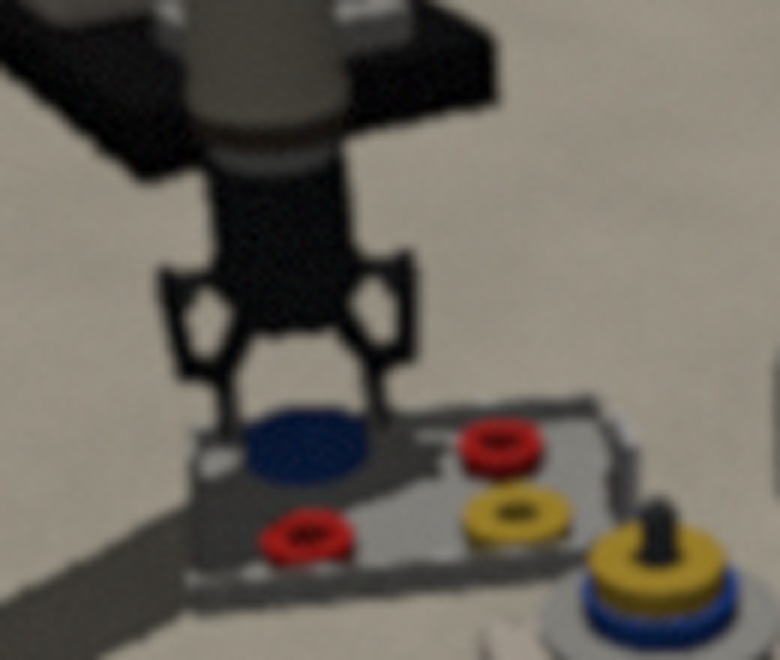

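View pics/t34.png

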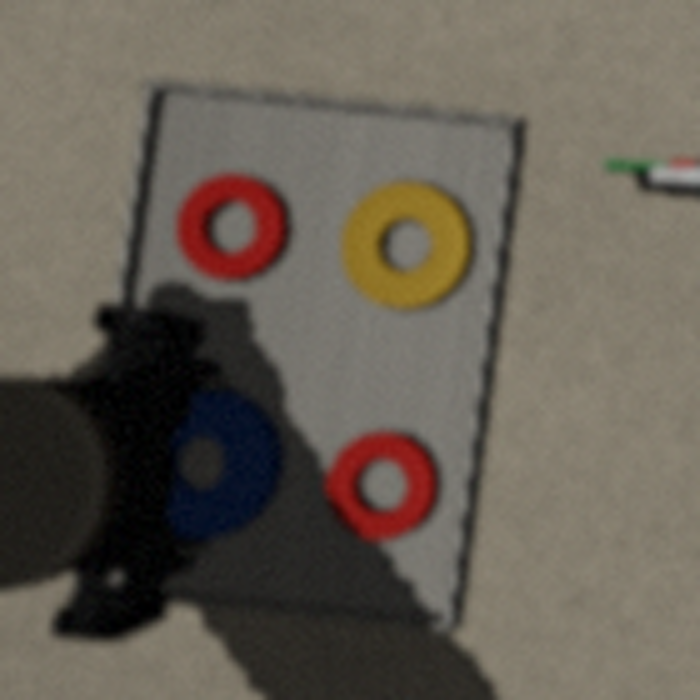

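```bash
python3 -m creep '[[[0.003,0.006,0],0,0.05],[[0.004,0.012,0],0,0.05],[[0.004,0.016,0],0,0.05],[[0.004,0.0195,0],0,0.05],[[0.004,0.0205,0],0,0.05],[[0.004,0.0205,0],0,0.05]]' 80
```

```text
time_s: 61.3
ee_pos: [462.3, 377.0, 7.0]
tool_rot: [[0.995, -0.008, 0.098], [-0.098, -0.004, 0.995], [-0.008, -1.0, -0.005]]
force: [-3.9, -2.4, 4.6]
finger_gap: 0.772
```

```bash
python3 -m creep '[[[0,0.0005,0],0,0.072],[[0,0.0005,0],0,0.078],[[0,0.0005,0],0,0.08],[[0,0.0005,0],0,0.08],[[0,0,0],0,0.08],[[0,-0.03,0],0,0.08],[[0,-0.09,0],0,0.08],[[0,-0.15,0],0,0.08],[[0,-0.2,0],0,0.0854],[[0,-0.22,0],0,0.0854],[[0,-0.22,-0.03],0,0.0854],[[0,-0.22,-0.06],0,0.0854]]' 50
python3 -m creep '[[[-0.01,0,0.05],0,0.0854],[[-0.03,0,0.1],0,0.0854],[[-0.06,0,0.15],0,0.0854],[[-0.09,0,0.2],0,0.0854],[[-0.11,0,0.22],0,0.0854],[[-0.11,0,0.22],0,0.0854]]' 50
python3 -c "
from h import *
s=cam('side');show(s,'s35.png',140,90,150,120,5);o=get_obs();print(o['ee_pos'],o['force'])
t=cam('top');show(t,'t35.png',60,180,220,150,3.6);P=cloud(t)
print([(r[0],r[1:3],r[4].tolist(),r[5],r[6]) for r in rings(t,12)])
print([(u,v,P[v,u,2].round(1)) for v in (222,223,224) for u in (182,184,186,188,194,198,202,206,210,214)])
"
```

```text
time_s: 62.8
ee_pos: [458.1, 317.8, 227.8]
tool_rot: [[0.995, -0.008, 0.097], [-0.097, -0.004, 0.995], [-0.007, -1.0, -0.005]]
force: [-0.1, 0.1, 0.7]
finger_gap: 0.997
time_s: 63.55
ee_pos: [366.6, 550.1, 227.1]
tool_rot: [[0.996, -0.01, 0.092], [-0.092, -0.003, 0.996], [-0.009, -1.0, -0.004]]
force: [-0.1, -0.7, -0.6]
finger_gap: 1.0
[368.97407321 548.00303971 227.15474719] [ 0.41687057 -0.93228758 -0.71437156]
[('red', (106, 234), [566.4, 373.1], 1.1, 20.8), ('red', (136, 286), [446.2, 300.5], 4.8, 20.9), ('yel', (243, 230), [575.6, 52.9], 156.1, 26.3), ('yel', (140, 238), [557.4, 291.7], 4.1, 24.8), ('blu', (389, 151), [763.3, -297.5], 61.2, 24.1), ('blu', (103, 280), [462.1, 376.5], 3.7, 29.9)]
[(182, 222, np.float64(1.3)), (184, 222, np.float64(-0.3)), (186, 222, np.float64(0.2)), (188, 222, np.float64(1.7)), (194, 222, np.float64(2.0)), (198, 222, np.float64(2.2)), (202, 222, np.float64(-3.8)), (206, 222, np.float64(0.6)), (210, 222, np.float64(-2.5)), (214, 222, np.float64(60.5)), (182, 223, np.float64(100.7)), (184, 223, np.float64(104.1)), (186, 223, np.float64(104.6)), (188, 223, np.float64(101.8)), (194, 223, np.float64(98.4)), (198, 223, np.float64(97.7)), (202, 223, np.float64(101.1)), (206, 223, np.float64(100.1)), (210, 223, np.float64(98.3)), (214, 223, np.float64(101.2)), (182, 224, np.float64(98.8)), (184, 224, np.float64(100.8)), (186, 224, np.float64(100.8)), (188, 224, np.float64(108.8)), (194, 224, np.float64(143.5)), (198, 224, np.float64(144.5)), (202, 224, np.float64(145.3)), (206, 224, np.float64(146.0)), (210, 224, np.float64(97.1)), (214, 224, np.float64(98.5))]
```

View pics/s35.png

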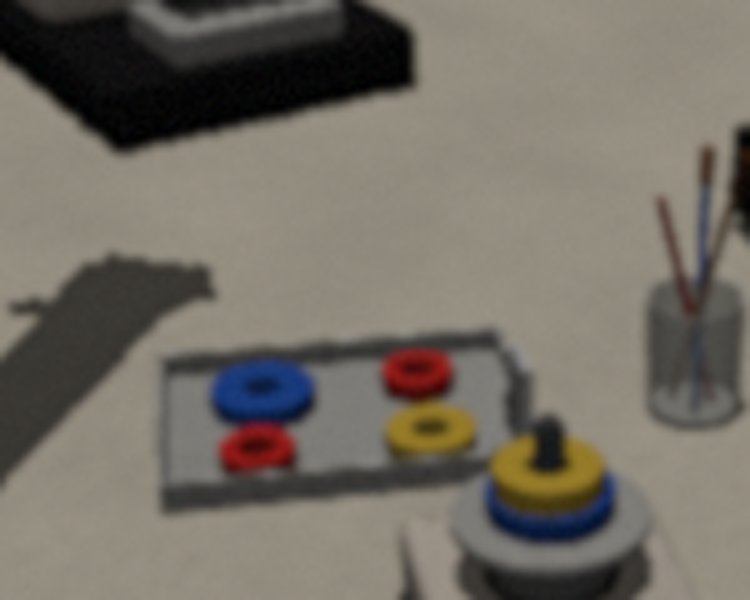

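View pics/t35.png

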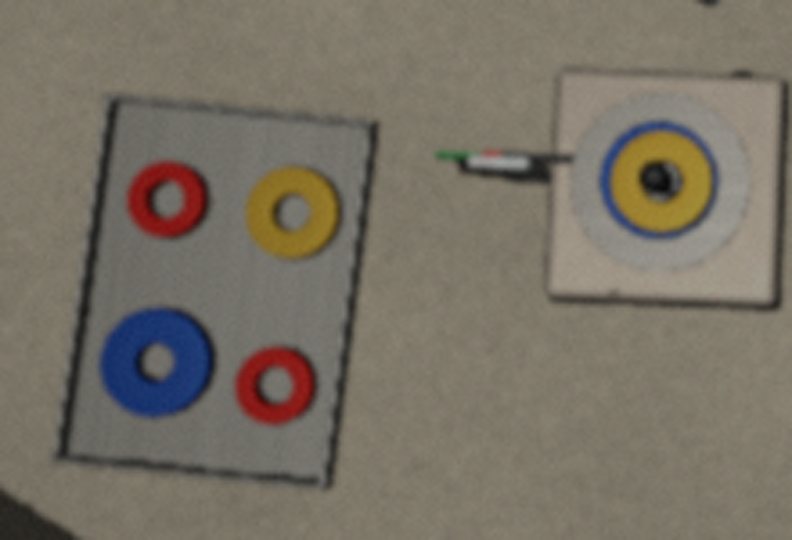

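```bash
python3 -m creep '[[[0,0,0],0,0.0854],[[0,0,0],0,0.0854],[[0,0,0],0,0.0854],[[0,0,0],0,0.0854]]' 50; python3 -c "
from rig import robot
print(robot.job_done())"
```

```text
time_s: 64.15
ee_pos: [370.9, 546.4, 227.4]
tool_rot: [[0.995, -0.007, 0.098], [-0.098, -0.005, 0.995], [-0.007, -1.0, -0.006]]
force: [-0.7, 1.4, -0.4]
finger_gap: 0.998
the job is handed in; nothing more can be done
None
```

The job is handed in, after about 64 s of the 210 s. I took the small red ring off the post and threaded one large blue ring, then one middle yellow ring on top of it. Each was lowered until the pan carried its weight before I let go. The other four rings (two red, one yellow, one blue) lie flat and side by side in the tray.

**Last checks:**
- **Pointer:** top-camera depth puts the pointer at about z 98 mm. The top edge of the green flag is at about 102 mm, so the band runs roughly 93–102 mm. The expected drop for these two rings is 35 mm, which agrees.
- **Limit of that check:** depth readings scatter by 2–3 mm. The side camera sees the flag edge-on behind the column, so the band was never seen face-on. Its centre is inferred from its top edge and the stated 9 mm height. No check disagreed.
- **Rest of the scene:** the last pictures show the tray rings clear of each other and of the walls. The arm never went near the brushes, slide box or jar. I saw no ring knocked aside during the run.

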